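Turn round the order of stripped coffee-machine fittings for reassembly

TASK

Four brass fittings stand in the wooden rack in the order in which they came off the coffee machine, the first one next to that rack's post. Move them all to the empty metal rack in reverse order for reassembly: the fitting next to the wooden rack's post goes into the well farthest from the metal rack's post, and so on, until the one farthest from the wooden rack's post stands next to the metal rack's post. Stand one fitting upright on its foot in each well, about in the middle, and do not tip any fitting over on the way.

Things in the scene. Friction and masses are not known exactly. Their poses are not given: they have to be found in the camera images.
- nozzle: Nozzle, the tallest and thinnest fitting, 84 mm tall, about 0.16 kg: foot 32 mm across and 12 mm high, six-sided collar 29 mm across at heights 16 to 26 mm, above it a plain round tube 20 mm across, good to grip at height 60 mm; round, any yaw. Loose, upright, brass. Origin: centre of its underside; z up.
- plug: Boiler plug, the squat one, 46 mm tall, about 0.22 kg: flange 40 mm across and 16 mm high, above it a round boss 28 mm across with a dark screwdriver slot in its top, good to grip at height 32 mm; round, any yaw. Loose, upright, brass. Origin: centre of its underside; z up.
- valve: Safety valve, 64 mm tall, about 0.19 kg: foot 30 mm across and 10 mm high, neck 22 mm, then a round drum 36 mm across at heights 24 to 48 mm, good to grip at height 36 mm, and a thin pin 10 mm across on top; round, any yaw. Loose, upright, brass. Origin: centre of its underside; z up.
- tee: T-piece, 60 mm tall, about 0.15 kg: round foot 32 mm across and 10 mm high, column 18 mm across, on top a square crossbar 44 mm long along its own y, 16 mm wide along its own x, at heights 44 to 60 mm; grip the bar across its 16 mm width, along its own x, at height 52 mm. At the start the bar lies within 25 degrees of the row. Loose, upright, brass. Origin: centre of its underside; z up.
- cup_nozzle: Fixed square black plastic cup in which the nozzle starts, on the old rack; it stays behind and so records where the nozzle stood in the row. 58 x 58 mm outside, 52 x 52 mm inside, 12 mm high, floor 3 mm thick. Origin: centre of its underside, on the board of the old rack; axes parallel to the old rack's.
- cup_plug: Fixed square black plastic cup in which the plug starts, on the old rack; it stays behind and so records where the plug stood in the row. 58 x 58 mm outside, 52 x 52 mm inside, 12 mm high, floor 3 mm thick. Origin: centre of its underside, on the board of the old rack; axes parallel to the old rack's.
- cup_valve: Fixed square black plastic cup in which the safety valve starts, on the old rack; it stays behind and so records where the safety valve stood in the row. 58 x 58 mm outside, 52 x 52 mm inside, 12 mm high, floor 3 mm thick. Origin: centre of its underside, on the board of the old rack; axes parallel to the old rack's.
- cup_tee: Fixed square black plastic cup in which the T-piece starts, on the old rack; it stays behind and so records where the T-piece stood in the row. 58 x 58 mm outside, 52 x 52 mm inside, 12 mm high, floor 3 mm thick. Origin: centre of its underside, on the board of the old rack; axes parallel to the old rack's.
- old_rack: Wooden rack, full at the start: fixed plywood board 68 x 344 x 8 mm (x, y, z), pointing any way. Four separate black cups stand on it in a row along its own y, at y = -96, -32, 32, 96 mm, x = 0; which is where varies. Wooden post (18 mm across, top 68 mm up) at its +y end, y = 146 mm; none at the other end. Origin: centre of its underside, on the table; fittings' feet are 11 mm above it.
- new_rack: Metal rack, empty at the start: fixed aluminium board 68 x 344 x 8 mm (x, y, z), pointing any way. Four wells with dark floors in a row along its own y, centred at y = -96, -32, 32, 96 mm, x = 0, each 52 x 60 mm inside, floor 11 mm and rims 20 mm above the origin. Steel post (18 mm across, top 68 mm up) at its +y end, y = 146 mm; none at the other end. Origin: centre of its underside.

How it is judged:
By the outcome, as a careful person would: the job done as asked, in the order asked, and still so for the second after the job is handed in, with the robot touching nothing.
It also fails if it takes over 128 s, if anything falls off the work surface, if the arm or the gripper's body presses on something with over 40 N, if the wrist force passes 120 N, or if a joint passes its speed limit or range.

ROBOT

A 6-joint arm with a two-finger parallel gripper is mounted at the origin on the work surface. World frame = base frame: x ahead of the robot, y to its left, z up, the work surface at z = 0. Lengths are in m, angles in rad, forces in N, time in s.
With the tool pointing down it reaches from about 0.325 to 0.775 m from the base axis. Payload 9.3 kg.
Tool frame: the origin (TCP) lies at the very end of the fingers, on their centre line; the grasp point (between the pads) lies env.grasp_offset behind it (env.grasp_offset is the distance from the TCP to the grasp point, in m); y points along the fingers, z is the direction in which the jaws open and shut, and the axes are right-handed (so a half turn about y gives the same grasp; the last joint's range is limited). The gripper opens to 85 mm and grips with 20 to 120 N. Pads are 22 mm wide; open, the fingers measure 114 mm over their backs; the gripper's body (76 mm by 85 mm) begins 54 mm behind the grasp point. The pads swing forward as they close: fully open they stand 13 mm farther back than shut.
Start: joints at [1.06, 0.259, 0.021, 1.334, 0, 1.418], TCP at [0.193, 0.515, 0.202] pointing down, gripper open.
Joint ranges: [-3.04, 3.04], [-0.91, 1.82], [-1.04, 1.36], [-1.92, 1.95], [-1.52, 1.45], [-3.14, 3.14]. Speed limits (rad/s): [2.22, 2.22, 2.79, 3.14, 3.14, 3.14].

INTERFACE

Orientations are given as a unit quaternion [x, y, z, w].
In Python, from station import env gives the robot as it stands.
- The arm moves only by the tool step_arm, never from a script. Its arguments are lists of equal length, an entry for each row: "linear": the shift along the tool's x, y, z in cm, a list of three; "twist": the turn, a rotation vector about the tool's x, y, z in rad, a list of three. A call has exactly 8 rows; each row shifts and turns the commanded pose from where the row before left it, along the tool's axes as they then stand; what a row does not reach is not made up. A row lasts 1/10 s, in which the tool goes at most 50 mm and 8.59 degrees, less where a joint would pass 70% of its speed; a pose out of reach is approached as far as the arm can. A call with a gripper value outside its range is refused whole. "grip" is the closure in counts, from 0 (fully open) to 255 (shut), set as the call begins (left out, the last holds). The fingers move at their own pace and stop on an object; "force" is the grip in N (left out, the last holds). Time passes only in rows, so rows that do not move let the fingers close, or fill a call up. It gives the time, the measured TCP pose, the force and the opening at its end, in the units of the state.
- env.get_state(): the state, without advancing time (a new reading comes with each control period).
- env.get_image(name): name is "scene" or "top"; returns the picture (400x640x3 uint8, red, green, blue); there is no depth.
- env.camera_params(name): a dict with "fx", "fy", "cx", "cy" (pixels), "R" (3x3) and "t" (3): a world point X has camera coordinates R X + t. Camera axes: x right, y down, z forward; pixel columns grow to the right and rows downward; lengths in m; the calibration is good to about 2 mm. A picture is of the moment at which its call begins. camera_params takes no time and is no camera call.
- env.sign_off(): hands the job in, once; it reports no verdict.
The state is a dict: "time": time; "joints": joint angles; "dq": joint speeds; "tau": joint torques, N m; "ee_pos": TCP position; "eef_rot": TCP orientation; "ft_force": force on the tool from outside, world axes, zero at the start; "torque": the same for the moment, N m; "grip_width": finger opening in m.
Only numpy, scipy, OpenCV 4.12 (cv2) and the standard library are available. Lean on these libraries where they do the work, as an engineer would, in place of code of your own. Each camera call takes 0.05 s, during which the arm holds its last target.

## Working session

There is one attempt and no reset: what is moved stays moved. The work goes in short steps, Python scripts to look and compute and a tool call to move; the robot and the scene stay as the last step left them, time stands still between calls to the robot, and variables do not carry over. Pictures are saved under pics/ and viewed, and the job is handed in when it is done.

Besides the shell and the picture viewer there is one more tool, called after ">>>" as a command line: name --argument value ..., lists and objects as JSON in quotes. step_arm: Moves the arm, as the interface text tells. Its arguments: {"type":"object","properties":{"linear":{"type":"array"},"twist":{"type":"array"},"grip":{"type":"number"},"force":{"type":"number"}},"required":["linear","twist"]}

```bash
ls; mkdir -p pics
python3 - <<'E'
from station import env
import cv2
print(env.get_state(), env.grasp_offset)
for n in("scene","top"):
    cv2.imwrite(f"pics/{n}0.png",env.get_image(n)[:,:,::-1]); print(n,env.camera_params(n))
E
```

```text
pics
{'time': 0.0, 'joints': array([1.06041321e+00, 2.59175026e-01, 2.07665073e-02, 1.33368301e+00,
       1.70932623e-05, 1.41819548e+00]), 'dq': array([-0.00012   ,  0.00101338, -0.0014126 ,  0.0017236 , -0.00105888,
       -0.00045375]), 'tau': array([-1.86307290e-03, -5.55642593e+01,  3.44532466e+01,  1.36578825e-02,
       -2.48133583e-04,  3.96076899e-06]), 'ee_pos': array([0.19245525, 0.51489833, 0.20147738]), 'eef_rot': array([ 0.69625337, -0.12597625,  0.12566676, -0.69539132]), 'ft_force': array([-0.25501849, -0.52606943,  0.73543108]), 'torque': array([-0.01127152,  0.05048804,  0.02112339]), 'grip_width': 0.08567386280059328} 0.0187
scene {'fx': 426.3846268272235, 'fy': 426.3846268272235, 'cx': 317.1961978129757, 'cy': 198.94978865256547, 'R': array([[-0.0541149 ,  0.99845777,  0.01239622],
       [ 0.84209646,  0.05230474, -0.53678466],
       [-0.53660519, -0.01860924, -0.84362821]]), 't': array([ 0.02047436, -0.43035335,  1.18908169])}
top {'fx': 368.29773468240893, 'fy': 368.29773468240893, 'cx': 322.67875252205863, 'cy': 203.2530713778351, 'R': array([[ 0.00426517, -0.99998731,  0.00268103],
       [-0.99381531, -0.00453632, -0.11095288],
       [ 0.11096363, -0.00219122, -0.99382205]]), 't': array([-0.03369085,  0.53296079,  0.69221699])}
```

View pics/scene0.png

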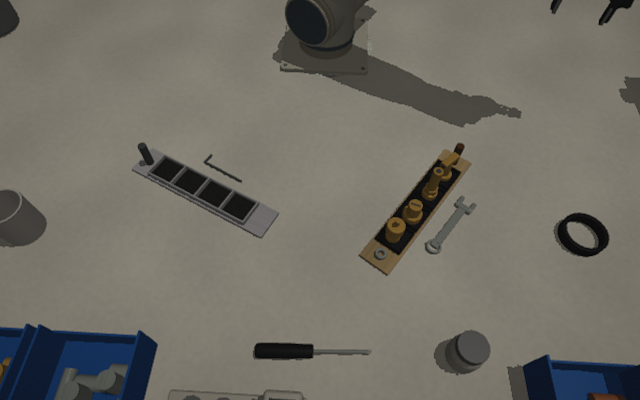

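View pics/top0.png

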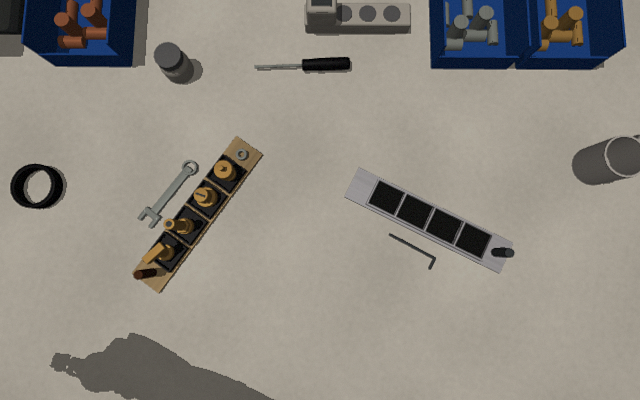

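Run:
```python
import cv2
a=cv2.imread("pics/top0.png");b=cv2.imread("pics/scene0.png")
cv2.imwrite("pics/c1.png",cv2.resize(a[130:300,120:280],None,fx=3.5,fy=3.5,interpolation=cv2.INTER_CUBIC))
cv2.imwrite("pics/c2.png",cv2.resize(a[150:290,335:525],None,fx=4,fy=4,interpolation=cv2.INTER_CUBIC))
cv2.imwrite("pics/c3.png",cv2.resize(b[135:285,350:490],None,fx=4,fy=4,interpolation=cv2.INTER_CUBIC))
```

```text
(no output)
```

View pics/c1.png

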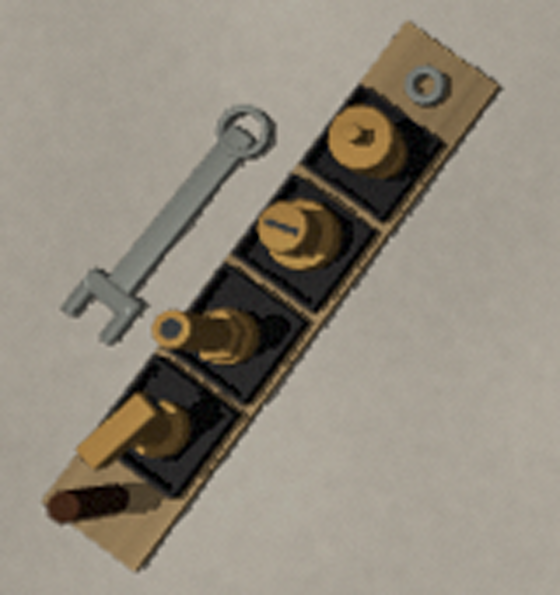

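View pics/c2.png

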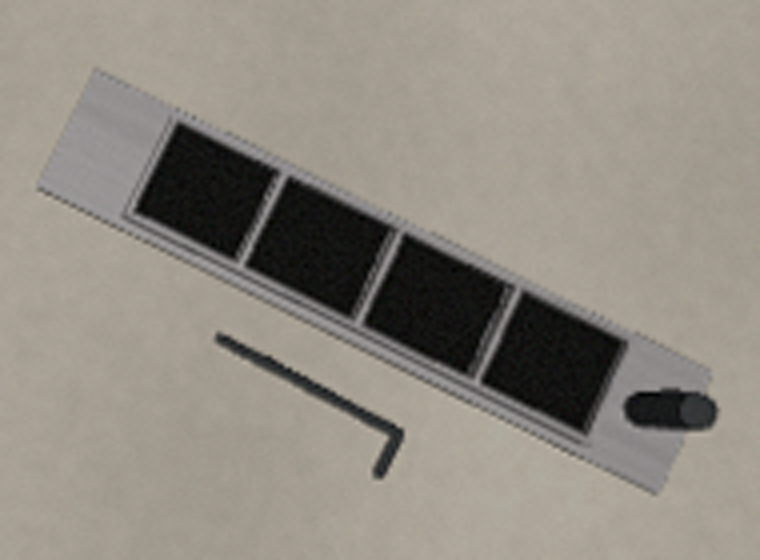

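View pics/c3.png

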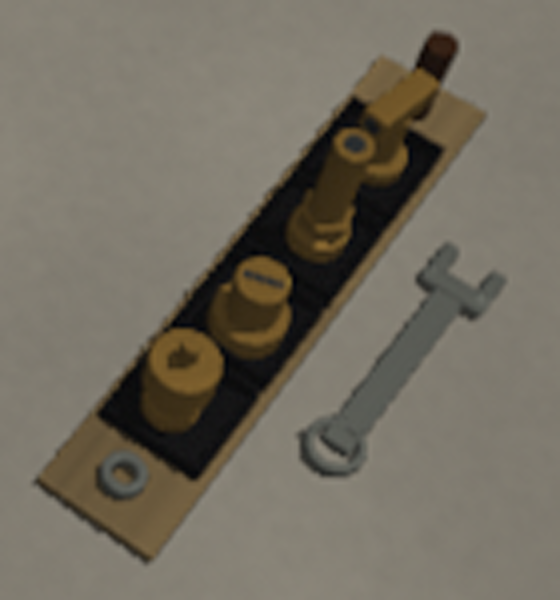

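```bash
cat > h.py <<'E'
import numpy as np
from station import env
P={n:env.camera_params(n) for n in("scene","top")}
def ray(n,uv):
    p=P[n];R=np.array(p["R"]);t=np.array(p["t"])
    d=R.T@np.array([(uv[0]-p["cx"])/p["fx"],(uv[1]-p["cy"])/p["fy"],1]);return -R.T@t,d
def plane(n,uv,z):
    o,d=ray(n,uv);return o+d*(z-o[2])/d[2]
def tri(a,b):
    o1,d1=ray("top",a);o2,d2=ray("scene",b)
    s=np.linalg.lstsq(np.c_[d1,-d2],o2-o1,rcond=None)[0]
    x,y=o1+d1*s[0],o2+d2*s[1];return (x+y)/2,np.linalg.norm(x-y)
def proj(n,X):
    p=P[n];c=np.array(p["R"])@X+p["t"];return np.array([p["fx"]*c[0]/c[2]+p["cx"],p["fy"]*c[1]/c[2]+p["cy"]])
E
python3 - <<'E'
from h import *
import cv2
np.set_printoptions(precision=4,suppress=True)
c1=lambda u,v:((u+.5)/3.5+120-.5,(v+.5)/3.5+130-.5)
c2=lambda u,v:((u+.5)/4+335-.5,(v+.5)/4+150-.5)
c3=lambda u,v:((u+.5)/4+350-.5,(v+.5)/4+135-.5)
def rack(pts,z):
    X=np.array([plane("top",p,z) for p in pts])
    print(X[:,:2]); print("c",X.mean(0))
    a=((X[0]+X[1])-(X[2]+X[3]))/2; print("long",np.linalg.norm(a),np.degrees(np.arctan2(a[1],a[0])),"widths",np.linalg.norm(X[0]-X[1]),np.linalg.norm(X[2]-X[3]))
print("wood");rack([c1(138,572),c1(42,502),c1(408,22),c1(502,88)],.008)  # post end first
print("metal");rack([c2(658,494),c2(712,374),c2(96,68),c2(38,188)],.008)
# metal rims: outer well corners at z=.02
print("metal rim corners");
for p in [(174,122),(132,214),(585,437),(628,342)]: print(plane("top",c2(*p),.02)[:2])
for n,z,a,b in [("valve",.059,(360,139),(185,360)),("plug",.057,(285,229),(265,280)),("nozzle",.095,(171,328),(354,145)),("tee",.071,(117,431),(402,97))]:
    x,e=tri(c1(*a),c3(*b)); print(n,x,e,plane("top",c1(*a),z)[:2],plane("scene",c3(*b),z)[:2])
t=[plane("top",c1(*p),.071) for p in [(77,447),(138,394),(158,412),(97,468)]]
d=t[1]-t[0]+t[2]-t[3];print("tee",np.mean(t,0),np.degrees(np.arctan2(d[1],d[0])),np.linalg.norm(d)/2)
from scipy.spatial.transform import Rotation as R
print(R.from_quat(env.get_state()["eef_rot"]).as_matrix())
E
```

```text
wood
[[0.3566 0.2891]
 [0.3951 0.3453]
 [0.6743 0.1473]
 [0.6349 0.0912]]
c [0.5152 0.2182 0.008 ]
long 0.3418879554417268 144.61844550281828 widths 0.06808483809999671 0.06862317743534148
metal
[[ 0.3979 -0.3814]
 [ 0.4571 -0.4113]
 [ 0.6111 -0.1045]
 [ 0.5492 -0.0747]]
c [ 0.5038 -0.243   0.008 ]
long 0.34259452275557933 -116.46525664307612 widths 0.06630950525349796 0.06870249234229221
metal rim corners
[ 0.5813 -0.1421]
[ 0.5349 -0.1207]
[ 0.4261 -0.3412]
[ 0.4725 -0.3645]
valve [0.5946 0.1616 0.0544] 0.0023237979586807804 [0.5937 0.1592] [0.5969 0.1619]
plug [0.5452 0.2029 0.0514] 0.004839861177755219 [0.5446 0.1985] [0.548  0.2039]
nozzle [0.4889 0.2437 0.092 ] 0.0020397107929248834 [0.4888 0.2414] [0.4907 0.2438]
tee [0.4362 0.2803 0.0659] 0.0024020466095593207 [0.4365 0.2767] [0.4398 0.2797]
tee [0.4369 0.2764 0.071 ] -46.872366244216856 0.04123505740116215
[[ 0.9367 -0.0006  0.3502]
 [-0.3502 -0.0011  0.9367]
 [-0.0002 -1.     -0.0012]]
```

Run:
```python
from h import *
import cv2
np.set_printoptions(precision=4,suppress=True)
c3=lambda u,v:((u+.5)/4+350-.5,(v+.5)/4+135-.5)
X=np.array([plane("scene",c3(*p),.008) for p in [(380,57),(486,115),(150,562),(38,482)]])
a=X[0]+X[1]-X[2]-X[3];print(X.mean(0),np.linalg.norm(a)/2,np.degrees(np.arctan2(a[1],a[0])))
b=cv2.imread("pics/scene0.png")
cv2.imwrite("pics/c4.png",cv2.resize(b[130:250,120:290],None,fx=4.5,fy=4.5,interpolation=cv2.INTER_CUBIC))
# subpixel board quads by mask
for n,f,box in [("top","top0",(330,150,200,140)),("scene","scene0",(120,130,170,120))]:
    im=cv2.imread(f"pics/{f}.png");print(n,[im[v,u] for u,v in [(355,187),(345,150)]] if n=="top" else im[218,262])
```

```text
[0.5202 0.2221 0.008 ] 0.34304599027673804 144.81041358916008
top [array([146, 146, 150], dtype=uint8), array([147, 160, 167], dtype=uint8)]
scene [107 108 111]
```

View pics/c4.png

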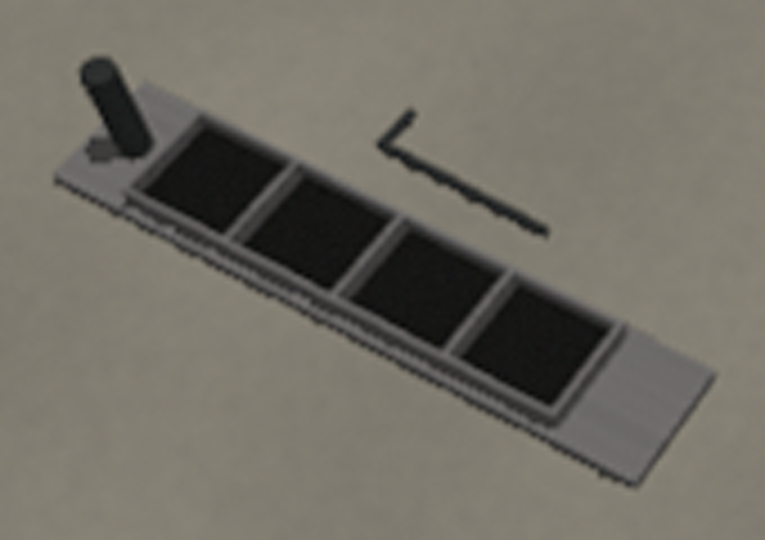

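Run:
```python
from h import *
np.set_printoptions(precision=4,suppress=True)
c4=lambda u,v:((u+.5)/4.5+120-.5,(v+.5)/4.5+130-.5)
X=np.array([plane("scene",c4(*p),.008) for p in [(145,82),(54,179),(634,485),(714,375)]])
a=X[0]+X[1]-X[2]-X[3];print(X.mean(0),np.linalg.norm(a)/2,np.degrees(np.arctan2(a[1],a[0])))
X=np.array([plane("scene",c4(*p),.02) for p in [(200,120),(130,193),(553,420),(624,328)]])
print(X,X.mean(0))
```

```text
[ 0.5085 -0.2389  0.008 ] 0.3409708630426669 -116.50084510535905
[[ 0.4323 -0.3378  0.02  ]
 [ 0.4782 -0.3603  0.02  ]
 [ 0.5898 -0.1394  0.02  ]
 [ 0.5396 -0.114   0.02  ]] [ 0.51   -0.2379  0.02  ]
```

```bash
cat > plan.py <<'E'
import sys
from h import *
from scipy.spatial.transform import Rotation as R
# args: x y z yawdeg nrows ; yaw of tool z axis
def plan(x,y,z,yaw,n):
    s=env.get_state();M=R.from_quat(s["eef_rot"]).as_matrix();p=np.array(s["ee_pos"])
    t=np.radians(yaw);c,sn=np.cos(t),np.sin(t)
    G=np.array([[sn,0,c],[-c,0,sn],[0,-1,0]])
    rv=R.from_matrix(M.T@G).as_rotvec()/n; d=(np.array([x,y,z])-p)/n
    L=[];T=[];A=R.from_matrix(M)
    for i in range(8):
        if i<n:
            L.append((A.inv().apply(d)*100).round(2).tolist());T.append(rv.round(3).tolist());A=A*R.from_rotvec(rv)
        else:L.append([0,0,0]);T.append([0,0,0])
    print('t',round(s["time"],2),'pos',p.round(4),'zyaw',np.degrees(np.arctan2(M[1,2],M[0,2])).round(2),'tilt',np.round(M[2],3),'F',np.round(s["ft_force"],1),'w',round(s["grip_width"],4),'q6',s["joints"][5].round(2))
    print(L);print(T)
if __name__=="__main__":
    a=[float(v) for v in sys.argv[1:]];plan(*a[:4],int(a[4]))
E
python3 plan.py .438 .278 .13 43.1 8
```

```text
t 0.1 pos [0.1925 0.5149 0.2015] zyaw 69.5 tilt [-0.    -1.    -0.001] F [-0.1 -0.3  0.7] w 0.0859 q6 1.42
[[3.91, 0.9, -1.7], [4.0, 0.9, -1.47], [4.08, 0.9, -1.24], [4.15, 0.89, -1.0], [4.2, 0.89, -0.76], [4.23, 0.89, -0.52], [4.26, 0.89, -0.27], [4.26, 0.89, -0.03]]
[[0.0, 0.058, 0.0], [0.0, 0.058, 0.0], [0.0, 0.058, 0.0], [0.0, 0.058, 0.0], [0.0, 0.058, 0.0], [0.0, 0.058, 0.0], [0.0, 0.058, 0.0], [0.0, 0.058, 0.0]]
```

>>> step_arm --linear '[[3.9,0.9,-1.7],[4.0,0.9,-1.5],[4.1,0.9,-1.2],[4.1,0.9,-1.0],[4.2,0.9,-0.8],[4.2,0.9,-0.5],[4.3,0.9,-0.3],[4.3,0.9,0]]' --twist '[[0,0.058,0],[0,0.058,0],[0,0.058,0],[0,0.058,0],[0,0.058,0],[0,0.058,0],[0,0.058,0],[0,0.058,0]]' --grip 0 --force 40

```text
time: 0.9
ee_pos: [0.4386, 0.2761, 0.1296]
eef_rot: [0.648, -0.283, 0.283, -0.648]
ft_force: [-0.6, 1.0, -0.3]
grip_width: 0.0854
```

```bash
python3 - <<'E'
from h import *
import cv2
a=env.get_image("top");b=env.get_image("scene")
cv2.imwrite("pics/t1.png",cv2.resize(a[130:310,80:280,::-1],None,fx=3,fy=3,interpolation=cv2.INTER_CUBIC))
cv2.imwrite("pics/s1.png",cv2.resize(b[80:285,330:530,::-1],None,fx=2.9,fy=2.9,interpolation=cv2.INTER_CUBIC))
E
python3 plan.py .438 .278 .13 43.1 3
```

```text
t 1.0 pos [0.4403 0.2743 0.1284] zyaw 42.53 tilt [ 0.    -1.    -0.002] F [-0.2  0.9  0.6] w 0.0853 q6 1.22
[[-0.14, -0.05, 0.03], [-0.14, -0.05, 0.03], [-0.14, -0.05, 0.03], [0, 0, 0], [0, 0, 0], [0, 0, 0], [0, 0, 0], [0, 0, 0]]
[[0.001, -0.003, 0.0], [0.001, -0.003, 0.0], [0.001, -0.003, 0.0], [0, 0, 0], [0, 0, 0], [0, 0, 0], [0, 0, 0], [0, 0, 0]]
```

View pics/t1.png

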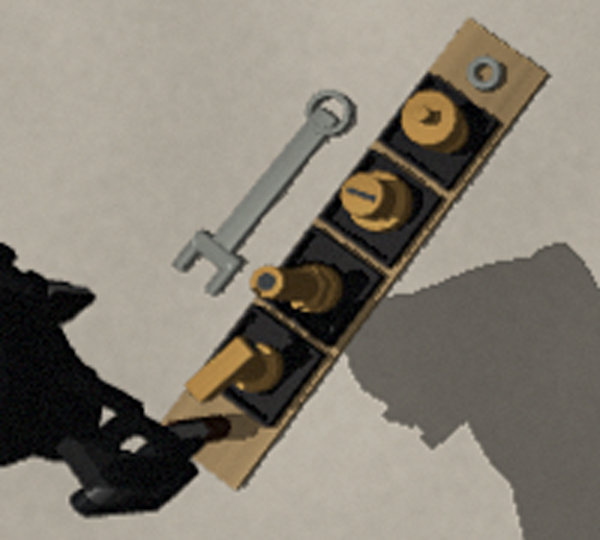

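View pics/s1.png

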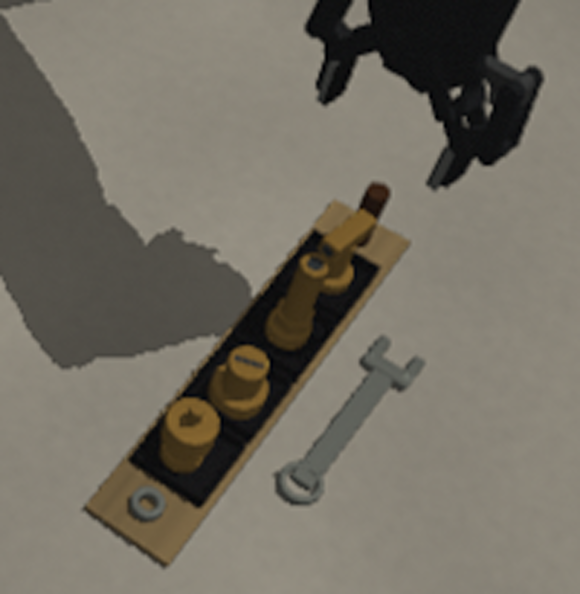

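Run:
```python
from h import *
p=np.array([.4403,.2743,.1284]);t=np.radians(42.53);z=np.array([np.cos(t),np.sin(t),0]);x=np.array([np.sin(t),-np.cos(t),0])
for s in(-1,1):
  for e in (-.011,.011):
    q=p+s*.0427*z+np.array([0,0,.013])+e*x
    a=(proj("top",q)-[80,130])*3;b=(proj("scene",q)-[330,80])*2.9
    print(s,e,a.round(1),b.round(1))
```

```text
-1 -0.011 [199.1 437.2] [332.  119.4]
-1 0.011 [230.7 409.3] [310.4 134.5]
1 -0.011 [ 99.8 319.5] [430.1 194.8]
1 0.011 [131.3 292.3] [408.5 211.2]
```

Run:
```python
from h import *
import cv2
s=env.get_state()
a=env.get_image("top").copy();b=env.get_image("scene").copy()
from scipy.spatial.transform import Rotation as R
M=R.from_quat(s["eef_rot"]).as_matrix();p=s["ee_pos"];print(p)
K=4
A=cv2.resize(a[200:330,60:200,::-1],None,fx=K,fy=K,interpolation=cv2.INTER_CUBIC)
B=cv2.resize(b[70:200,410:540,::-1],None,fx=K,fy=K,interpolation=cv2.INTER_CUBIC)
for sg in(-1,1):
  for e in (-.011,.011):
    q=p+M@np.array([e,-.013,sg*.0427])
    for I,n,o in((A,"top",(60,200)),(B,"scene",(410,70))):
        u=((proj(n,q)-o)+.5)*K-.5
        cv2.circle(I,tuple(u.round().astype(int).tolist()),3,(0,0,255) if sg<0 else (0,255,0),-1)
I=[cv2.convertScaleAbs(i,alpha=1.8,beta=20) for i in (A,B)]
cv2.imwrite("pics/t2.png",I[0]);cv2.imwrite("pics/s2.png",I[1])
```

```text
[0.44033856 0.27426416 0.12844839]
```

View pics/t2.png

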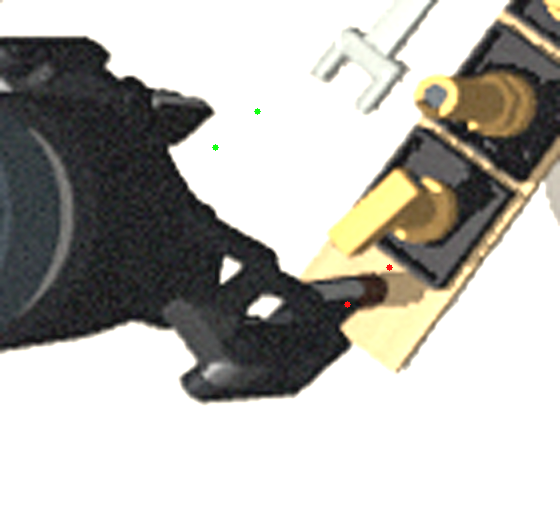

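View pics/s2.png

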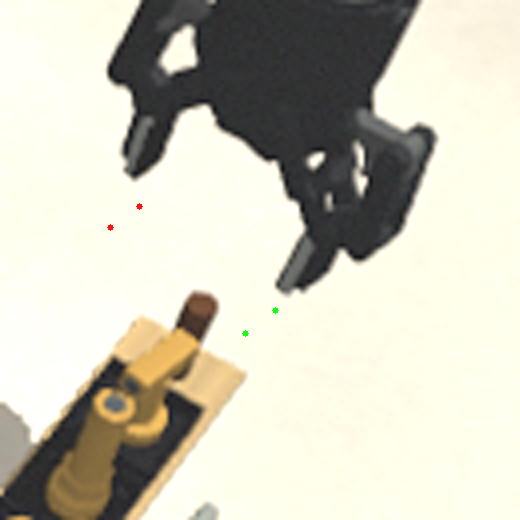

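Run:
```python
from h import *
f=lambda u,o:((u[0]+.5)/4+o[0]-.5,(u[1]+.5)/4+o[1]-.5)
for a,b in [((210,110),(280,290)),((190,128),(280,290)),((190,128),(300,290)),((335,320),(128,175)),((345,350),(130,172))]:
    print(tri(f(a,(60,200)),f(b,(410,70))))
print(env.get_state()["grip_width"])
```

```text
(array([0.4781985 , 0.2998841 , 0.17071141]), np.float64(0.004117016196164005))
(array([0.47163323, 0.30623383, 0.16535717]), np.float64(0.0029805934220375743))
(array([0.47134693, 0.31212269, 0.1632302 ]), np.float64(0.005113582627063098))
(array([0.39738624, 0.24616115, 0.1600961 ]), np.float64(0.005445806082498244))
(array([0.38412203, 0.24967761, 0.14763978]), np.float64(0.0013251620634881338))
0.08532147643098595
```

```bash
python3 plan.py .438 .278 .042 43.1 7
```

```text
t 1.1 pos [0.438  0.2768 0.1295] zyaw 42.8 tilt [-0.001 -1.    -0.001] F [ 0.  -0.6 -0. ] w 0.0853 q6 1.23
[[-0.01, 1.25, 0.01], [-0.01, 1.25, 0.01], [-0.01, 1.25, 0.01], [-0.01, 1.25, 0.01], [-0.01, 1.25, 0.01], [-0.01, 1.25, 0.01], [-0.01, 1.25, 0.01], [0, 0, 0]]
[[0.0, -0.001, -0.0], [0.0, -0.001, -0.0], [0.0, -0.001, -0.0], [0.0, -0.001, -0.0], [0.0, -0.001, -0.0], [0.0, -0.001, -0.0], [0.0, -0.001, -0.0], [0, 0, 0]]
```

>>> step_arm --linear '[[0,1.25,0.1],[0,1.25,0],[0,1.25,0],[0,1.25,0],[0,1.25,0],[0,1.25,0],[0,1.25,0],[0,0,0]]' --twist '[[0,0,0],[0,0,0],[0,0,0],[0,0,0],[0,0,0],[0,0,0],[0,0,0],[0,0,0]]'

```text
time: 1.9
ee_pos: [0.4367, 0.279, 0.0415]
eef_rot: [0.649, -0.282, 0.281, -0.648]
ft_force: [-0.3, 0.3, 0.2]
grip_width: 0.0856
```

```bash
cat > look.py <<'E'
import sys,cv2
from h import *
# look.py tag  topx topy scenex sceney (crop origin, 140x130) 
tag=sys.argv[1];tx,ty,sx,sy=map(int,sys.argv[2:6])
a=env.get_image("top");b=env.get_image("scene");K=4
A=[cv2.convertScaleAbs(cv2.resize(i[y:y+140,x:x+100,::-1],None,fx=K,fy=K,interpolation=cv2.INTER_CUBIC),alpha=1.6,beta=10) for i,x,y in((a,tx,ty),(b,sx,sy))]
cv2.imwrite(f"pics/{tag}.png",np.hstack(A))
E
python3 look.py tee1 100 180 410 90;python3 plan.py .438 .278 .042 43.1 1
```

```text
t 2.0 pos [0.4379 0.2791 0.043 ] zyaw 43.01 tilt [-0. -1. -0.] F [0.9 1.2 1.3] w 0.0858 q6 1.23
[[0.09, 0.1, -0.07], [0, 0, 0], [0, 0, 0], [0, 0, 0], [0, 0, 0], [0, 0, 0], [0, 0, 0], [0, 0, 0]]
[[0.0, -0.002, -0.0], [0, 0, 0], [0, 0, 0], [0, 0, 0], [0, 0, 0], [0, 0, 0], [0, 0, 0], [0, 0, 0]]
```

View pics/tee1.png

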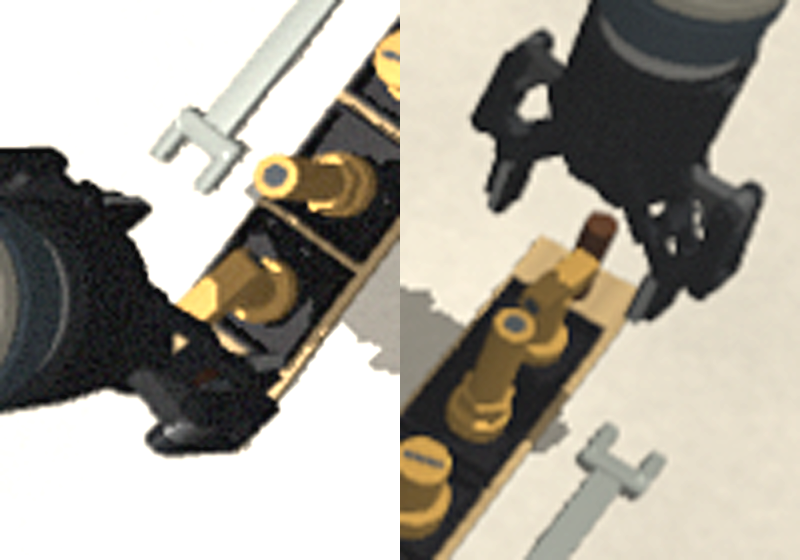

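>>> step_arm --linear '[[0,0.25,0.2],[0,0.25,0],[0,0,0],[0,0,0],[0,0,0],[0,0,0],[0,0,0],[0,0,0]]' --twist '[[0,0,0],[0,0,0],[0,0,0],[0,0,0],[0,0,0],[0,0,0],[0,0,0],[0,0,0]]' --grip 130 --force 40

```text
time: 2.8
ee_pos: [0.44, 0.2796, 0.0376]
eef_rot: [0.648, -0.282, 0.282, -0.648]
ft_force: [-0.9, 0.2, 0.2]
grip_width: 0.0417
```

```bash
python3 look.py tee2 100 180 410 90;python3 plan.py .438 .278 .038 43.1 1
```

```text
t 2.9 pos [0.44   0.2797 0.0376] zyaw 42.91 tilt [-0. -1.  0.] F [-0.2 -0.1  0.2] w 0.0417 q6 1.23
[[-0.01, -0.04, -0.26], [0, 0, 0], [0, 0, 0], [0, 0, 0], [0, 0, 0], [0, 0, 0], [0, 0, 0], [0, 0, 0]]
[[-0.0, -0.003, -0.0], [0, 0, 0], [0, 0, 0], [0, 0, 0], [0, 0, 0], [0, 0, 0], [0, 0, 0], [0, 0, 0]]
```

View pics/tee2.png

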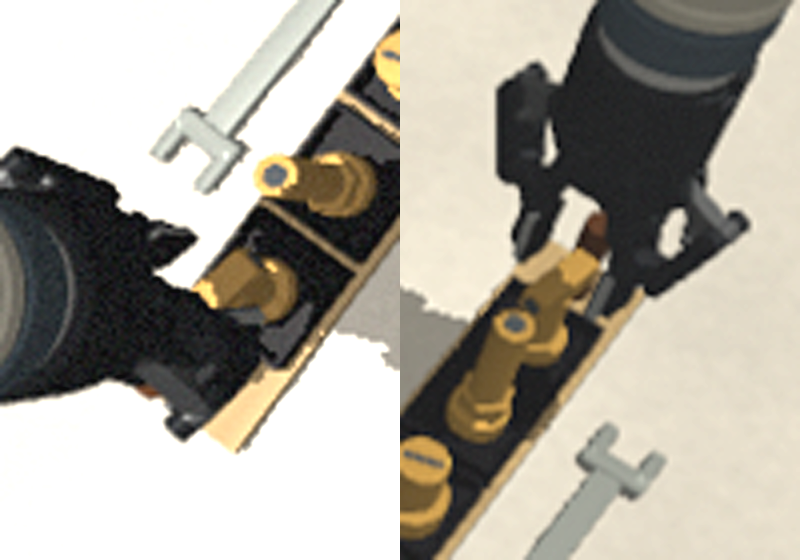

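>>> step_arm --linear '[[0,0,0],[0,0,0],[0,0,0],[0,0,0],[0,0,0],[0,0,0],[0,0,0],[0,0,0]]' --twist '[[0,0,0],[0,0,0],[0,0,0],[0,0,0],[0,0,0],[0,0,0],[0,0,0],[0,0,0]]' --grip 255 --force 40

```text
time: 3.7
ee_pos: [0.44, 0.2797, 0.0377]
eef_rot: [-0.648, 0.282, -0.282, 0.648]
ft_force: [-0.7, -1.2, 4.5]
grip_width: 0.0143
```

```bash
python3 look.py tee3 100 180 410 90;python3 plan.py .438 .278 .15 43.1 1
```

```text
t 3.8 pos [0.44   0.2797 0.0377] zyaw 42.91 tilt [ 0. -1.  0.] F [-0.6 -0.2  5.3] w 0.0143 q6 1.23
[[-0.01, -11.23, -0.26], [0, 0, 0], [0, 0, 0], [0, 0, 0], [0, 0, 0], [0, 0, 0], [0, 0, 0], [0, 0, 0]]
[[-0.0, -0.003, 0.0], [0, 0, 0], [0, 0, 0], [0, 0, 0], [0, 0, 0], [0, 0, 0], [0, 0, 0], [0, 0, 0]]
```

View pics/tee3.png

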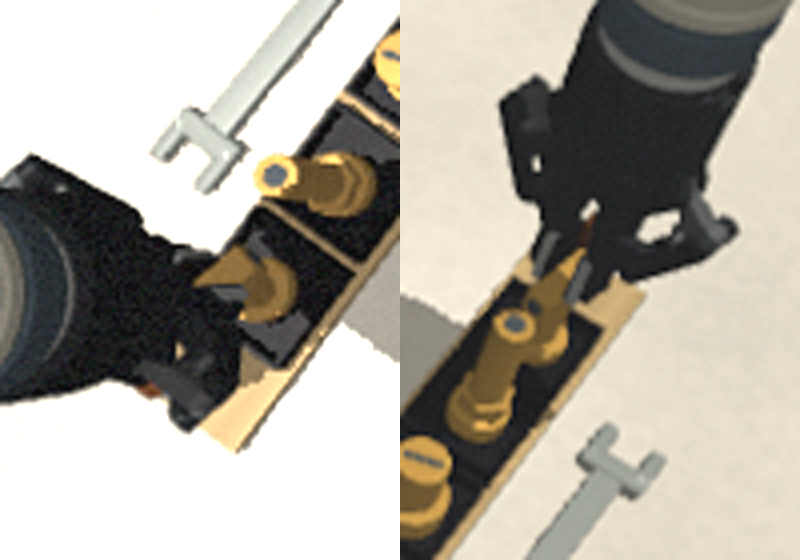

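>>> step_arm --linear '[[0,-0.5,0],[0,-1,0],[0,-1.5,0],[0,-2,0],[0,-2,0],[0,-2,0],[0,-1.5,0],[0,-0.5,0]]' --twist '[[0,0,0],[0,0,0],[0,0,0],[0,0,0],[0,0,0],[0,0,0],[0,0,0],[0,0,0]]'

```text
time: 4.6
ee_pos: [0.4406, 0.28, 0.1496]
eef_rot: [-0.648, 0.282, -0.283, 0.649]
ft_force: [0.3, 0.5, -2.0]
grip_width: 0.0137
```

```bash
python3 look.py tee4 80 160 410 60
python3 - <<'E'
import numpy as np
c=np.array([.5062,-.241]);t=np.radians(-116.48);d=np.array([np.cos(t),np.sin(t)])
for y in(-.096,-.032,.032,.096):print(y,c+d*y)
E
python3 plan.py .549 -.155 .148 -26.5 8
```

```text
-0.096 [ 0.549005   -0.15507135]
-0.032 [ 0.52046833 -0.21235712]
0.032 [ 0.49193167 -0.26964288]
0.096 [ 0.463395   -0.32692865]
t 4.7 pos [0.4403 0.2798 0.1483] zyaw 42.91 tilt [ 0.    -1.     0.001] F [ 0.1 -0.6 -1.2] w 0.0143 q6 1.23
[[4.91, 0.0, -2.71], [5.26, 0.0, -1.93], [5.49, 0.0, -1.12], [5.6, 0.0, -0.28], [5.57, 0.0, 0.57], [5.42, 0.0, 1.4], [5.15, 0.0, 2.21], [4.76, 0.0, 2.96]]
[[-0.0, 0.151, -0.0], [-0.0, 0.151, -0.0], [-0.0, 0.151, -0.0], [-0.0, 0.151, -0.0], [-0.0, 0.151, -0.0], [-0.0, 0.151, -0.0], [-0.0, 0.151, -0.0], [-0.0, 0.151, -0.0]]
```

View pics/tee4.png

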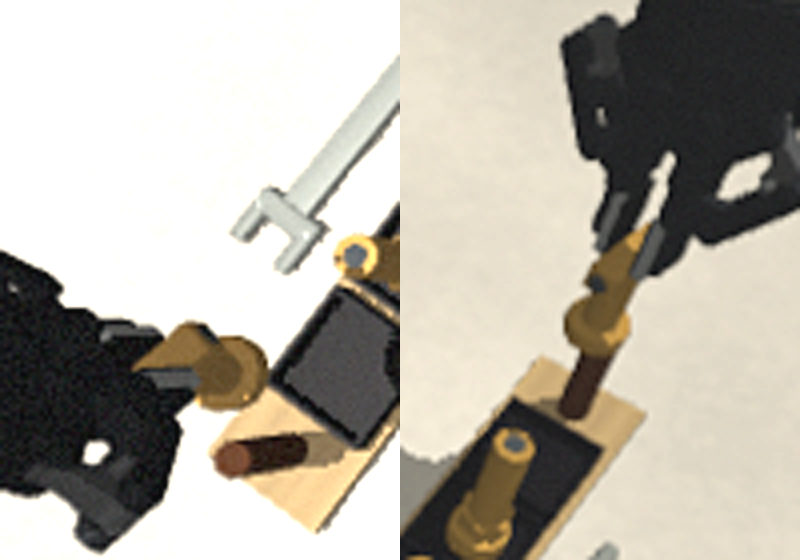

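```bash
python3 - <<'E'
import plan,re
E
sed -i 's/for i in range(8):/for i in range(max(8,n)):/' plan.py; python3 plan.py .549 -.155 .13 -26.5 15
python3 - <<'E'
from h import *
print(plane("top",(80+232/4,160+370/4),.127), plane("scene",(410+197/4,60+325/4),.127))
E
```

```text
t 4.7 pos [0.4403 0.2798 0.1483] zyaw 42.91 tilt [ 0.    -1.     0.001] F [ 0.1 -0.6 -1.2] w 0.0143 q6 1.23
[[2.62, 0.12, -1.44], [2.72, 0.12, -1.23], [2.81, 0.12, -1.0], [2.89, 0.12, -0.77], [2.94, 0.12, -0.54], [2.97, 0.12, -0.3], [2.99, 0.12, -0.06], [2.98, 0.12, 0.18], [2.96, 0.12, 0.42], [2.91, 0.12, 0.66], [2.85, 0.12, 0.89], [2.77, 0.12, 1.12], [2.67, 0.12, 1.34], [2.55, 0.12, 1.55], [2.42, 0.12, 1.75]]
[[-0.0, 0.081, -0.0], [-0.0, 0.081, -0.0], [-0.0, 0.081, -0.0], [-0.0, 0.081, -0.0], [-0.0, 0.081, -0.0], [-0.0, 0.081, -0.0], [-0.0, 0.081, -0.0], [-0.0, 0.081, -0.0], [-0.0, 0.081, -0.0], [-0.0, 0.081, -0.0], [-0.0, 0.081, -0.0], [-0.0, 0.081, -0.0], [-0.0, 0.081, -0.0], [-0.0, 0.081, -0.0], [-0.0, 0.081, -0.0]]
[0.43822209 0.27641697 0.127     ] [0.43933111 0.28232756 0.127     ]
```

>>> step_arm --linear '[[2.6,0.1,-1.4],[2.7,0.1,-1.2],[2.8,0.1,-1.0],[2.9,0.1,-0.8],[2.9,0.1,-0.5],[3.0,0.1,-0.3],[3.0,0.1,-0.1],[3.0,0.1,0.2]]' --twist '[[0,0.08,0],[0,0.08,0],[0,0.08,0],[0,0.08,0],[0,0.08,0],[0,0.08,0],[0,0.08,0],[0,0.08,0]]'

```text
time: 5.5
ee_pos: [0.4983, 0.0473, 0.1386]
eef_rot: [0.526, -0.473, 0.472, -0.525]
ft_force: [0.7, 0.4, -1.4]
grip_width: 0.0143
```

```bash
python3 plan.py .549 -.155 .13 -26.5 8
```

```text
t 5.5 pos [0.4983 0.0473 0.1386] zyaw 6.06 tilt [-0.    -1.    -0.002] F [ 0.7  0.4 -1.4] w 0.0143 q6 1.39
[[2.58, 0.11, 0.36], [2.55, 0.11, 0.55], [2.5, 0.11, 0.73], [2.45, 0.11, 0.9], [2.38, 0.11, 1.07], [2.29, 0.11, 1.24], [2.2, 0.11, 1.4], [2.1, 0.11, 1.55]]
[[0.0, 0.071, 0.0], [0.0, 0.071, 0.0], [0.0, 0.071, 0.0], [0.0, 0.071, 0.0], [0.0, 0.071, 0.0], [0.0, 0.071, 0.0], [0.0, 0.071, 0.0], [0.0, 0.071, 0.0]]
```

>>> step_arm --linear '[[2.4,0.1,0.3],[2.5,0.1,0.5],[2.5,0.1,0.7],[2.4,0.1,0.9],[2.4,0.1,1.1],[2.3,0.1,1.2],[2.2,0.1,1.4],[2.0,0.1,1.5]]' --twist '[[0,0.07,0],[0,0.07,0],[0,0.07,0],[0,0.07,0],[0,0.07,0],[0,0.07,0],[0,0.07,0],[0,0.07,0]]'

```text
time: 6.3
ee_pos: [0.5487, -0.1508, 0.1304]
eef_rot: [-0.375, 0.6, -0.599, 0.374]
ft_force: [-0.2, 0.3, -0.7]
grip_width: 0.0145
```

```bash
python3 - <<'E'
from h import *
env.get_image("top");env.get_image("top")
E
python3 plan.py .549 -.155 .06 -26.5 8; python3 look.py tee5 330 110 180 110
```

```text
t 6.4 pos [ 0.5492 -0.1524  0.13  ] zyaw -26.1 tilt [ 0.001 -1.    -0.001] F [ 0.5  0.7 -1.6] w 0.0142 q6 1.61
[[0.03, 0.87, 0.01], [0.03, 0.87, 0.01], [0.03, 0.87, 0.01], [0.03, 0.87, 0.01], [0.03, 0.87, 0.01], [0.03, 0.87, 0.01], [0.03, 0.87, 0.01], [0.03, 0.87, 0.01]]
[[0.0, 0.001, 0.0], [0.0, 0.001, 0.0], [0.0, 0.001, 0.0], [0.0, 0.001, 0.0], [0.0, 0.001, 0.0], [0.0, 0.001, 0.0], [0.0, 0.001, 0.0], [0.0, 0.001, 0.0]]
```

View pics/tee5.png

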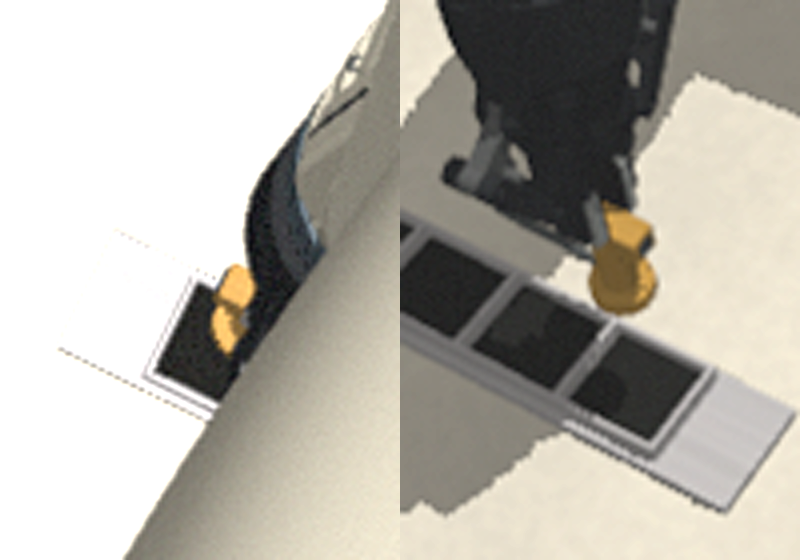

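>>> step_arm --linear '[[0.2,0.9,0],[0,0.9,0],[0,0.9,0],[0,0.9,0],[0,0.9,0],[0,0.9,0],[0,0.9,0],[0,0.9,0]]' --twist '[[0,0.005,0],[0,0,0],[0,0,0],[0,0,0],[0,0,0],[0,0,0],[0,0,0],[0,0,0]]'

```text
time: 7.3
ee_pos: [0.5482, -0.1517, 0.0588]
eef_rot: [0.374, -0.6, 0.6, -0.374]
ft_force: [0.2, -0.2, -1.9]
grip_width: 0.0141
```

```bash
python3 look.py tee6 330 110 200 110; python3 plan.py .549 -.155 .039 -26.5 4
```

```text
t 7.4 pos [ 0.5474 -0.1514  0.0581] zyaw -26.13 tilt [ 0.    -1.    -0.002] F [-0.3 -0.7 -2.2] w 0.0143 q6 1.61
[[0.06, 0.48, 0.08], [0.06, 0.48, 0.07], [0.06, 0.48, 0.07], [0.06, 0.48, 0.07], [0, 0, 0], [0, 0, 0], [0, 0, 0], [0, 0, 0]]
[[0.001, 0.002, 0.0], [0.001, 0.002, 0.0], [0.001, 0.002, 0.0], [0.001, 0.002, 0.0], [0, 0, 0], [0, 0, 0], [0, 0, 0], [0, 0, 0]]
```

View pics/tee6.png

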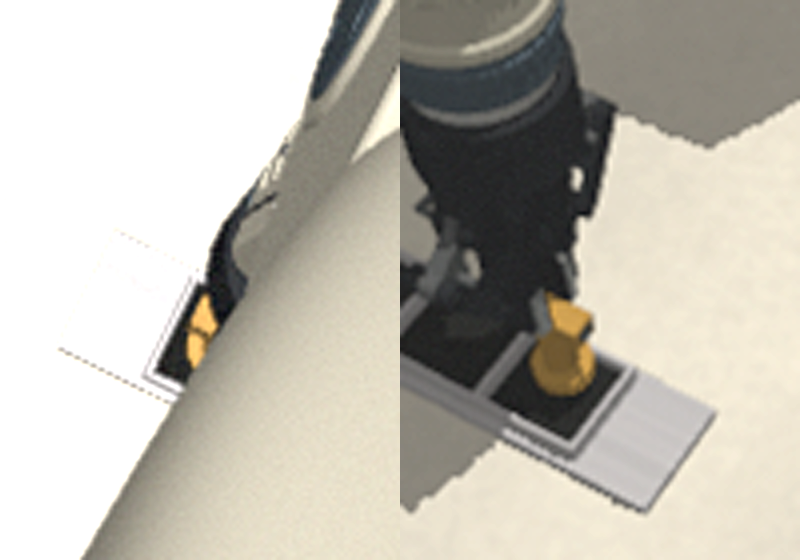

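>>> step_arm --linear '[[0.1,0.5,0.1],[0.1,0.5,0.1],[0,0.4,0.1],[0,0.3,0],[0,0.2,0],[0,0,0],[0,0,0],[0,0,0]]' --twist '[[0,0.005,0],[0,0,0],[0,0,0],[0,0,0],[0,0,0],[0,0,0],[0,0,0],[0,0,0]]'

```text
time: 8.2
ee_pos: [0.5501, -0.1549, 0.0408]
eef_rot: [0.372, -0.601, 0.601, -0.373]
ft_force: [0.3, -1.0, -1.5]
grip_width: 0.0142
```

```bash
python3 look.py tee7 330 110 200 110; python3 plan.py .549 -.155 .039 -26.5 4
```

```text
t 8.3 pos [ 0.5501 -0.1549  0.0408] zyaw -26.42 tilt [-0. -1.  0.] F [ 0.  -0.5 -1.2] w 0.0141 q6 1.61
[[0.01, 0.04, -0.02], [0.01, 0.04, -0.02], [0.01, 0.04, -0.02], [0.01, 0.04, -0.02], [0, 0, 0], [0, 0, 0], [0, 0, 0], [0, 0, 0]]
[[-0.0, 0.0, -0.0], [-0.0, 0.0, -0.0], [-0.0, 0.0, -0.0], [-0.0, 0.0, -0.0], [0, 0, 0], [0, 0, 0], [0, 0, 0], [0, 0, 0]]
```

View pics/tee7.png

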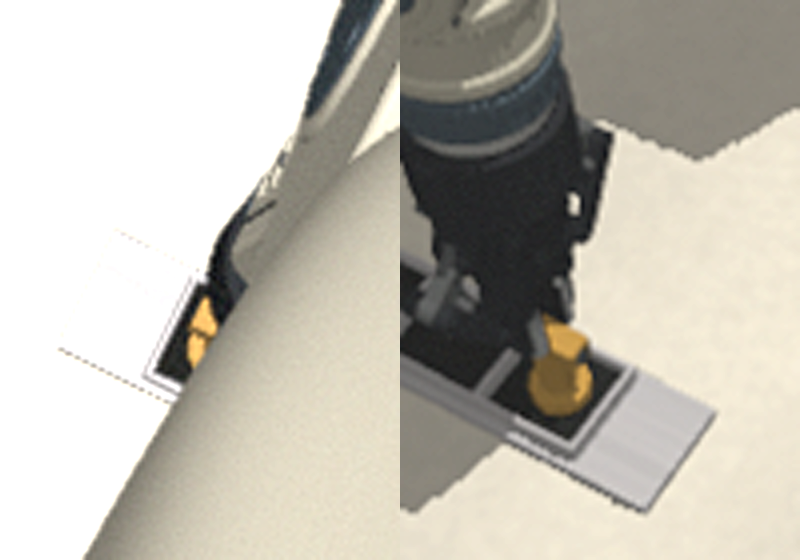

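>>> step_arm --linear '[[0,0.1,0],[0,0.1,0],[0,0.05,0],[0,0,0],[0,0,0],[0,0,0],[0,0,0],[0,0,0]]' --twist '[[0,0,0],[0,0,0],[0,0,0],[0,0,0],[0,0,0],[0,0,0],[0,0,0],[0,0,0]]'

```text
time: 9.1
ee_pos: [0.55, -0.1548, 0.0381]
eef_rot: [0.373, -0.601, 0.601, -0.373]
ft_force: [0.9, -0.8, -0.9]
grip_width: 0.0144
```

>>> step_arm --linear '[[0,0,0],[0,0,0],[0,0,0],[0,0,0],[0,0,0],[0,0,0],[0,0,0],[0,0,0]]' --twist '[[0,0,0],[0,0,0],[0,0,0],[0,0,0],[0,0,0],[0,0,0],[0,0,0],[0,0,0]]' --grip 100

```text
time: 9.9
ee_pos: [0.55, -0.1549, 0.0381]
eef_rot: [0.373, -0.601, 0.601, -0.373]
ft_force: [1.3, -0.1, -0.3]
grip_width: 0.0518
```

>>> step_arm --linear '[[0,-0.5,0],[0,-1,0],[0,-2,0],[0,-2,0],[0,-2,0],[0,-2,0],[0,-1.5,0],[0,-0.5,0]]' --twist '[[0,0,0],[0,0,0],[0,0,0],[0,0,0],[0,0,0],[0,0,0],[0,0,0],[0,0,0]]'

```text
time: 10.7
ee_pos: [0.5507, -0.1551, 0.1556]
eef_rot: [0.372, -0.6, 0.602, -0.373]
ft_force: [1.1, -0.5, -0.0]
grip_width: 0.0515
```

```bash
python3 look.py tee8 330 110 200 110; python3 plan.py .490 .2425 .16 54.7 15
```

```text
t 10.8 pos [ 0.5503 -0.155   0.1541] zyaw -26.41 tilt [-0.    -1.     0.002] F [-0.1 -0.5 -0.1] w 0.0519 q6 1.61
[[-2.19, -0.04, -1.54], [-2.33, -0.04, -1.33], [-2.44, -0.04, -1.1], [-2.54, -0.04, -0.86], [-2.61, -0.04, -0.62], [-2.65, -0.04, -0.37], [-2.68, -0.04, -0.12], [-2.68, -0.04, 0.13], [-2.65, -0.04, 0.38], [-2.6, -0.04, 0.63], [-2.53, -0.04, 0.87], [-2.44, -0.04, 1.11], [-2.32, -0.04, 1.33], [-2.19, -0.04, 1.55], [-2.03, -0.04, 1.75]]
[[-0.0, -0.094, 0.0], [-0.0, -0.094, 0.0], [-0.0, -0.094, 0.0], [-0.0, -0.094, 0.0], [-0.0, -0.094, 0.0], [-0.0, -0.094, 0.0], [-0.0, -0.094, 0.0], [-0.0, -0.094, 0.0], [-0.0, -0.094, 0.0], [-0.0, -0.094, 0.0], [-0.0, -0.094, 0.0], [-0.0, -0.094, 0.0], [-0.0, -0.094, 0.0], [-0.0, -0.094, 0.0], [-0.0, -0.094, 0.0]]
```

View pics/tee8.png

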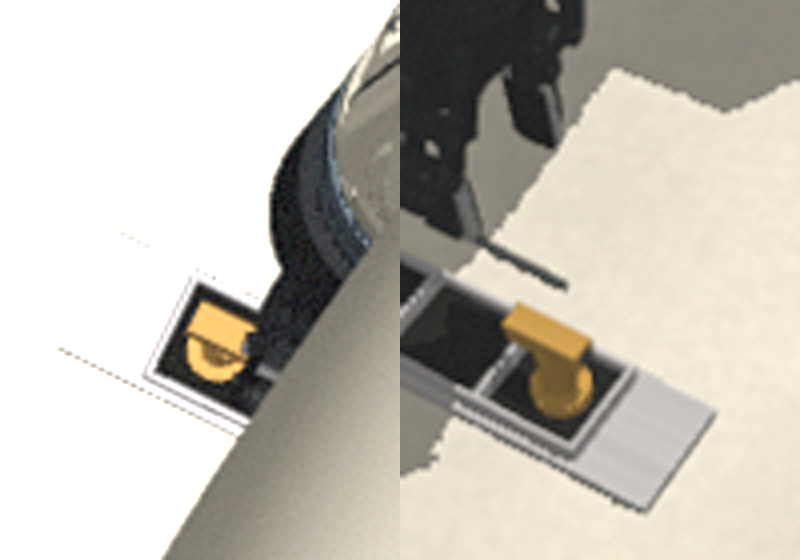

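>>> step_arm --linear '[[-2.2,0,-1.5],[-2.3,0,-1.3],[-2.4,0,-1.1],[-2.5,0,-0.9],[-2.6,0,-0.6],[-2.7,0,-0.4],[-2.7,0,-0.1],[-2.7,0,0.1]]' --twist '[[0,-0.094,0],[0,-0.094,0],[0,-0.094,0],[0,-0.094,0],[0,-0.094,0],[0,-0.094,0],[0,-0.094,0],[0,-0.094,0]]'

```text
time: 11.6
ee_pos: [0.5171, 0.0578, 0.1522]
eef_rot: [0.568, -0.422, 0.421, -0.568]
ft_force: [0.6, -0.2, -0.0]
grip_width: 0.0519
```

>>> step_arm --linear '[[-2.7,0,0.4],[-2.6,0,0.6],[-2.5,0,0.9],[-2.4,0,1.1],[-2.3,0,1.3],[-2.2,0,1.6],[-2.0,0,1.8],[0,0,0]]' --twist '[[0,-0.094,0],[0,-0.094,0],[0,-0.094,0],[0,-0.094,0],[0,-0.094,0],[0,-0.094,0],[0,-0.094,0],[0,0,0]]'

```text
time: 12.4
ee_pos: [0.4905, 0.2447, 0.1521]
eef_rot: [0.674, -0.215, 0.214, -0.674]
ft_force: [-0.3, -1.4, -0.7]
grip_width: 0.0521
```

```bash
python3 look.py noz1 110 160 400 70; python3 plan.py .491 .244 .10 54.7 7
```

```text
t 12.5 pos [0.491  0.2425 0.1523] zyaw 54.38 tilt [-0.001 -1.    -0.001] F [-0.5 -0.5  0.1] w 0.052 q6 0.93
[[-0.01, 0.75, 0.02], [-0.01, 0.75, 0.02], [-0.01, 0.75, 0.02], [-0.01, 0.75, 0.02], [-0.01, 0.75, 0.02], [-0.01, 0.75, 0.02], [-0.01, 0.75, 0.02], [0, 0, 0]]
[[0.0, -0.001, -0.0], [0.0, -0.001, -0.0], [0.0, -0.001, -0.0], [0.0, -0.001, -0.0], [0.0, -0.001, -0.0], [0.0, -0.001, -0.0], [0.0, -0.001, -0.0], [0, 0, 0]]
```

View pics/noz1.png

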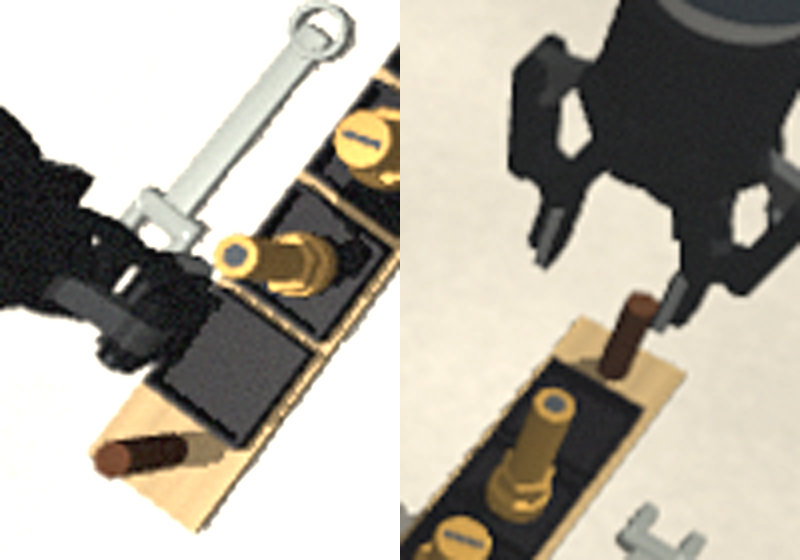

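>>> step_arm --linear '[[0,0.8,0.1],[0,0.8,0],[0,0.8,0],[0,0.8,0],[0,0.8,0],[0,0.8,0],[0,0.4,0],[0,0,0]]' --twist '[[0,0,0],[0,0,0],[0,0,0],[0,0,0],[0,0,0],[0,0,0],[0,0,0],[0,0,0]]'

```text
time: 13.3
ee_pos: [0.4918, 0.2431, 0.1004]
eef_rot: [0.673, -0.217, 0.216, -0.673]
ft_force: [-0.3, -0.1, 0.3]
grip_width: 0.0521
```

```bash
python3 look.py noz2 110 160 400 70; python3 plan.py .491 .244 .05 54.7 7
```

```text
t 13.4 pos [0.4922 0.2432 0.1012] zyaw 54.38 tilt [ 0. -1.  0.] F [ 0.6 -0.2 -0.7] w 0.0517 q6 0.93
[[-0.02, 0.73, -0.0], [-0.02, 0.73, -0.0], [-0.02, 0.73, -0.0], [-0.02, 0.73, -0.0], [-0.02, 0.73, -0.0], [-0.02, 0.73, -0.0], [-0.02, 0.73, -0.0], [0, 0, 0]]
[[-0.0, -0.001, 0.0], [-0.0, -0.001, 0.0], [-0.0, -0.001, 0.0], [-0.0, -0.001, 0.0], [-0.0, -0.001, 0.0], [-0.0, -0.001, 0.0], [-0.0, -0.001, 0.0], [0, 0, 0]]
```

View pics/noz2.png

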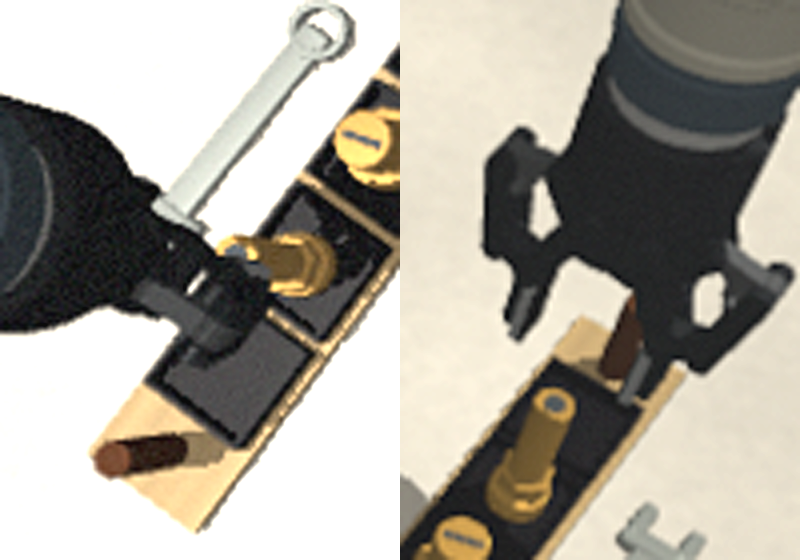

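>>> step_arm --linear '[[0,0.7,0],[0,0.8,0],[0,0.8,0],[0,0.8,0],[0,0.8,0],[0,0.7,0],[0,0.4,0],[0,0,0]]' --twist '[[0,0,0],[0,0,0],[0,0,0],[0,0,0],[0,0,0],[0,0,0],[0,0,0],[0,0,0]]'

```text
time: 14.2
ee_pos: [0.4918, 0.2431, 0.0504]
eef_rot: [0.673, -0.217, 0.216, -0.673]
ft_force: [0.4, -0.3, -0.0]
grip_width: 0.0518
```

>>> step_arm --linear '[[0,0,0],[0,0,0],[0,0,0],[0,0,0],[0,0,0],[0,0,0],[0,0,0],[0,0,0]]' --twist '[[0,0,0],[0,0,0],[0,0,0],[0,0,0],[0,0,0],[0,0,0],[0,0,0],[0,0,0]]' --grip 160

```text
time: 15.0
ee_pos: [0.4921, 0.2432, 0.0511]
eef_rot: [-0.673, 0.216, -0.216, 0.673]
ft_force: [-0.6, 1.0, 0.6]
grip_width: 0.0318
```

```bash
python3 look.py noz3 110 160 400 70; python3 plan.py .491 .244 .05 54.7 1
```

```text
t 15.1 pos [0.4921 0.2432 0.0511] zyaw 54.37 tilt [-0. -1. -0.] F [0.6 0.1 0.1] w 0.0322 q6 0.93
[[-0.14, 0.11, 0.0], [0, 0, 0], [0, 0, 0], [0, 0, 0], [0, 0, 0], [0, 0, 0], [0, 0, 0], [0, 0, 0]]
[[0.0, -0.006, -0.0], [0, 0, 0], [0, 0, 0], [0, 0, 0], [0, 0, 0], [0, 0, 0], [0, 0, 0], [0, 0, 0]]
```

View pics/noz3.png

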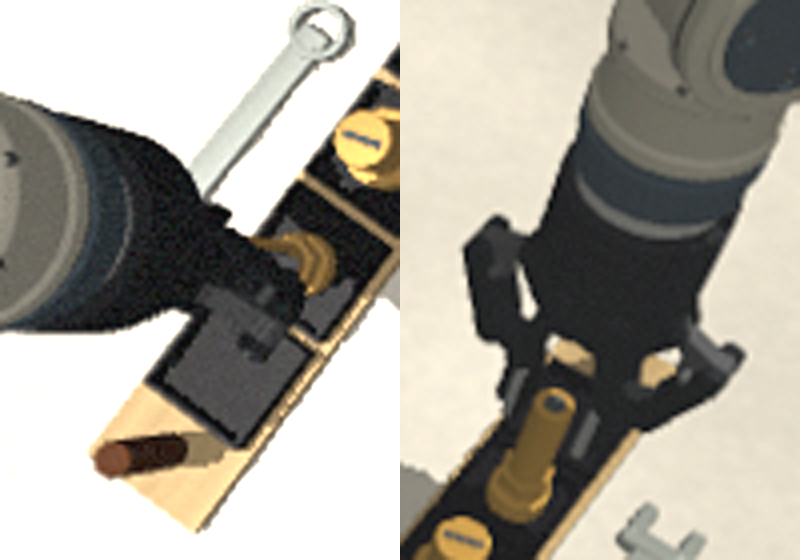

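>>> step_arm --linear '[[0,0,0],[0,0,0],[0,0,0],[0,0,0],[0,0,0],[0,0,0],[0,0,0],[0,0,0]]' --twist '[[0,0,0],[0,0,0],[0,0,0],[0,0,0],[0,0,0],[0,0,0],[0,0,0],[0,0,0]]' --grip 255 --force 40

```text
time: 15.9
ee_pos: [0.4921, 0.2431, 0.0512]
eef_rot: [0.673, -0.216, 0.216, -0.673]
ft_force: [-1.9, -3.0, 4.6]
grip_width: 0.0171
```

>>> step_arm --linear '[[0,-0.5,0],[0,-1,0],[0,-2,0],[0,-2,0],[0,-2,0],[0,-2,0],[0,-1.5,0],[0,-0.5,0]]' --twist '[[0,0,0],[0,0,0],[0,0,0],[0,0,0],[0,0,0],[0,0,0],[0,0,0],[0,0,0]]'

```text
time: 16.7
ee_pos: [0.4928, 0.2435, 0.1682]
eef_rot: [-0.673, 0.216, -0.217, 0.674]
ft_force: [0.2, 1.1, -1.0]
grip_width: 0.0175
```

```bash
python3 look.py noz4 110 140 400 50; python3 plan.py .5215 -.2125 .165 -26.5 16
```

```text
t 16.8 pos [0.4924 0.2434 0.1668] zyaw 54.38 tilt [ 0.001 -1.     0.001] F [ 0.2  0.6 -2. ] w 0.0175 q6 0.93
[[1.81, 0.01, -2.21], [1.99, 0.01, -2.04], [2.17, 0.01, -1.86], [2.32, 0.01, -1.66], [2.46, 0.01, -1.45], [2.58, 0.01, -1.23], [2.68, 0.01, -1.0], [2.75, 0.01, -0.76], [2.81, 0.01, -0.51], [2.84, 0.01, -0.26], [2.85, 0.01, -0.01], [2.84, 0.01, 0.24], [2.81, 0.01, 0.49], [2.76, 0.01, 0.74], [2.68, 0.01, 0.98], [2.59, 0.01, 1.21]]
[[-0.0, 0.088, -0.0], [-0.0, 0.088, -0.0], [-0.0, 0.088, -0.0], [-0.0, 0.088, -0.0], [-0.0, 0.088, -0.0], [-0.0, 0.088, -0.0], [-0.0, 0.088, -0.0], [-0.0, 0.088, -0.0], [-0.0, 0.088, -0.0], [-0.0, 0.088, -0.0], [-0.0, 0.088, -0.0], [-0.0, 0.088, -0.0], [-0.0, 0.088, -0.0], [-0.0, 0.088, -0.0], [-0.0, 0.088, -0.0], [-0.0, 0.088, -0.0]]
```

View pics/noz4.png

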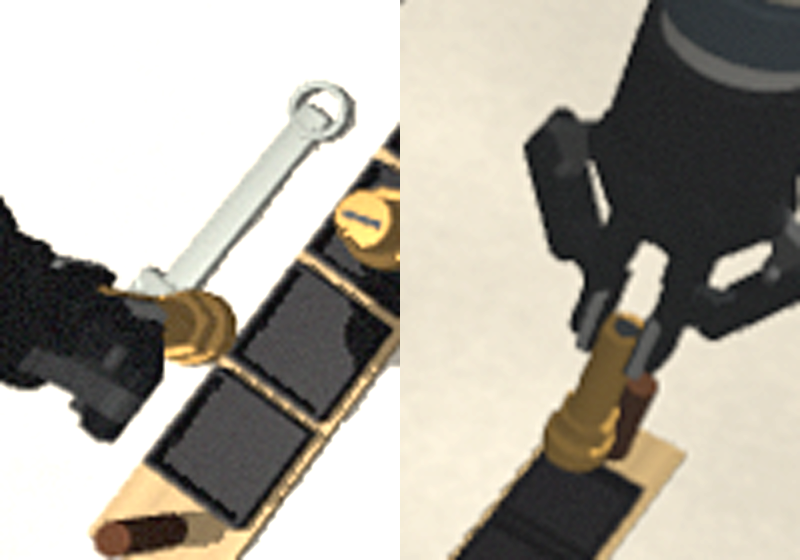

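>>> step_arm --linear '[[1.8,0,-2.2],[2.0,0,-2.0],[2.2,0,-1.9],[2.3,0,-1.7],[2.5,0,-1.4],[2.6,0,-1.2],[2.7,0,-1.0],[2.8,0,-0.8]]' --twist '[[0,0.088,0],[0,0.088,0],[0,0.088,0],[0,0.088,0],[0,0.088,0],[0,0.088,0],[0,0.088,0],[0,0.088,0]]'

```text
time: 17.6
ee_pos: [0.5069, 0.0131, 0.1651]
eef_rot: [0.557, -0.437, 0.436, -0.556]
ft_force: [-0.3, 0.8, -1.6]
grip_width: 0.0176
```

>>> step_arm --linear '[[2.8,0,-0.5],[2.8,0,-0.3],[2.8,0,0],[2.8,0,0.2],[2.8,0,0.5],[2.8,0,0.7],[2.7,0,1.0],[2.6,0,1.2]]' --twist '[[0,0.088,0],[0,0.088,0],[0,0.088,0],[0,0.088,0],[0,0.088,0],[0,0.088,0],[0,0.088,0],[0,0.088,0]]'

```text
time: 18.4
ee_pos: [0.5209, -0.2138, 0.165]
eef_rot: [-0.372, 0.602, -0.601, 0.372]
ft_force: [0.0, -0.1, -2.0]
grip_width: 0.0173
```

```bash
python3 - <<'E'
from h import *
env.get_image("top");env.get_image("top")
E
python3 plan.py .5215 -.2125 .085 -26.5 8
```

```text
t 18.5 pos [ 0.5211 -0.2157  0.1645] zyaw -26.62 tilt [ 0.001 -1.    -0.001] F [ 0.2  0.1 -2.6] w 0.0178 q6 1.49
[[-0.04, 0.99, -0.01], [-0.04, 0.99, -0.01], [-0.04, 0.99, -0.01], [-0.04, 0.99, -0.01], [-0.04, 0.99, -0.01], [-0.04, 0.99, -0.01], [-0.04, 0.99, -0.01], [-0.04, 0.99, -0.01]]
[[0.0, -0.0, 0.0], [0.0, -0.0, 0.0], [0.0, -0.0, 0.0], [0.0, -0.0, 0.0], [0.0, -0.0, 0.0], [0.0, -0.0, 0.0], [0.0, -0.0, 0.0], [0.0, -0.0, 0.0]]
```

>>> step_arm --linear '[[-0.1,1,0],[-0.1,1,0],[0,1,0],[0,1,0],[0,1,0],[0,1,0],[0,1,0],[0,0.9,0]]' --twist '[[0,0,0],[0,0,0],[0,0,0],[0,0,0],[0,0,0],[0,0,0],[0,0,0],[0,0,0]]'

```text
time: 19.3
ee_pos: [0.5222, -0.211, 0.0861]
eef_rot: [-0.373, 0.601, -0.601, 0.373]
ft_force: [0.2, 0.2, -1.2]
grip_width: 0.0174
```

```bash
python3 look.py noz5 350 130 180 110; python3 plan.py .5215 -.2125 .0525 -26.5 6
```

```text
t 19.4 pos [ 0.5216 -0.2107  0.0856] zyaw -26.3 tilt [-0.    -1.    -0.002] F [-0.6 -0.1 -1.8] w 0.0176 q6 1.5
[[0.03, 0.55, 0.01], [0.03, 0.55, 0.01], [0.03, 0.55, 0.01], [0.03, 0.55, 0.01], [0.03, 0.55, 0.01], [0.03, 0.55, 0.01], [0, 0, 0], [0, 0, 0]]
[[0.0, 0.001, -0.0], [0.0, 0.001, -0.0], [0.0, 0.001, -0.0], [0.0, 0.001, -0.0], [0.0, 0.001, -0.0], [0.0, 0.001, -0.0], [0, 0, 0], [0, 0, 0]]
```

View pics/noz5.png

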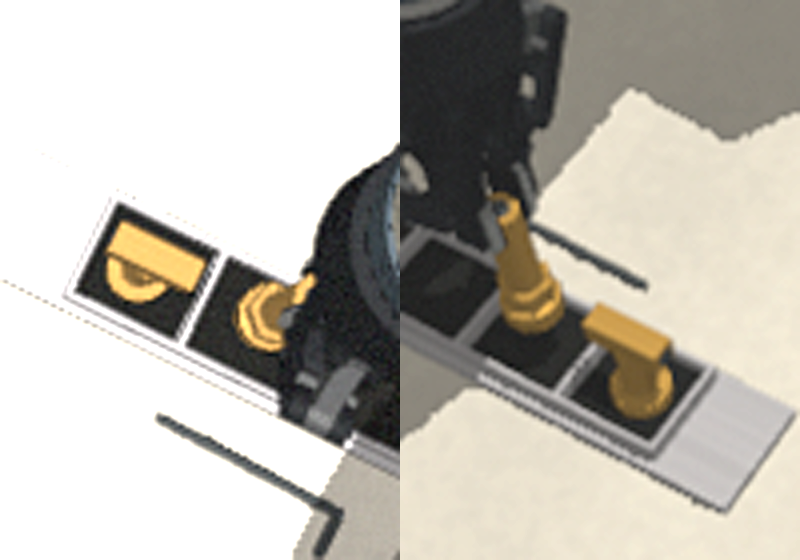

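Nozzle foot is over well 2 (scene crop 530,315). Lower it.

>>> step_arm --linear '[[0.1,0.6,0],[0.1,0.6,0],[0,0.6,0],[0,0.6,0],[0,0.5,0],[0,0.3,0],[0,0.1,0],[0,0.1,0]]' --twist '[[0,0,0],[0,0,0],[0,0,0],[0,0,0],[0,0,0],[0,0,0],[0,0,0],[0,0,0]]'

```text
time: 20.2
ee_pos: [0.5214, -0.2129, 0.0531]
eef_rot: [0.373, -0.601, 0.601, -0.373]
ft_force: [-0.4, -0.6, -1.6]
grip_width: 0.0172
```

```bash
python3 look.py noz6 350 130 180 110; python3 plan.py .5215 -.2125 .0512 -26.5 3
```

```text
t 20.3 pos [ 0.5214 -0.2129  0.0531] zyaw -26.3 tilt [ 0. -1.  0.] F [ 0.5 -0.4 -1.7] w 0.0175 q6 1.49
[[-0.01, 0.06, -0.0], [-0.01, 0.06, -0.0], [-0.01, 0.06, -0.0], [0, 0, 0], [0, 0, 0], [0, 0, 0], [0, 0, 0], [0, 0, 0]]
[[-0.0, 0.001, 0.0], [-0.0, 0.001, 0.0], [-0.0, 0.001, 0.0], [0, 0, 0], [0, 0, 0], [0, 0, 0], [0, 0, 0], [0, 0, 0]]
```

View pics/noz6.png

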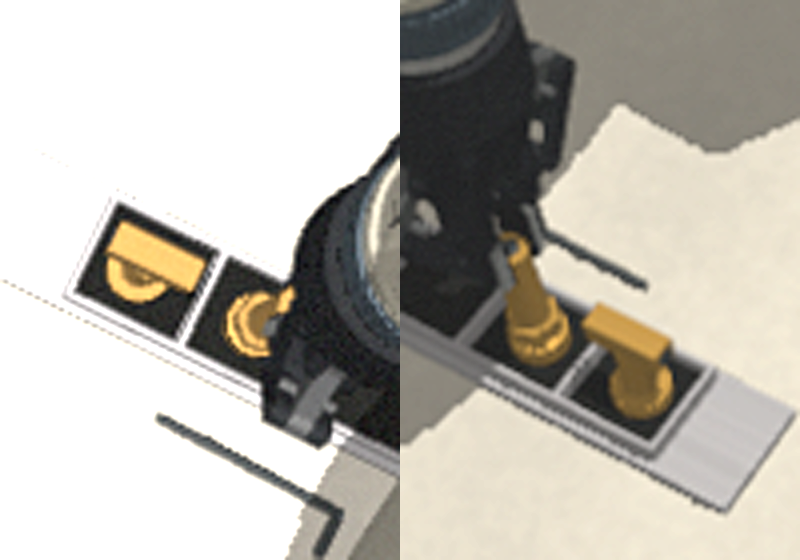

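>>> step_arm --linear '[[0,0.1,0],[0,0.05,0],[0,0,0],[0,0,0],[0,0,0],[0,0,0],[0,0,0],[0,0,0]]' --twist '[[0,0,0],[0,0,0],[0,0,0],[0,0,0],[0,0,0],[0,0,0],[0,0,0],[0,0,0]]'

```text
time: 21.1
ee_pos: [0.5214, -0.2128, 0.0516]
eef_rot: [-0.373, 0.601, -0.601, 0.373]
ft_force: [1.3, -0.1, -1.9]
grip_width: 0.0175
```

>>> step_arm --linear '[[0,0,0],[0,0,0],[0,0,0],[0,0,0],[0,0,0],[0,0,0],[0,0,0],[0,0,0]]' --twist '[[0,0,0],[0,0,0],[0,0,0],[0,0,0],[0,0,0],[0,0,0],[0,0,0],[0,0,0]]' --grip 85

```text
time: 21.9
ee_pos: [0.5214, -0.2129, 0.0516]
eef_rot: [0.373, -0.601, 0.601, -0.373]
ft_force: [0.4, 0.2, 0.2]
grip_width: 0.0571
```

>>> step_arm --linear '[[0,-0.5,0],[0,-1,0],[0,-2,0],[0,-2,0],[0,-2,0],[0,-2,0],[0,-1.5,0],[0,-0.5,0]]' --twist '[[0,0,0],[0,0,0],[0,0,0],[0,0,0],[0,0,0],[0,0,0],[0,0,0],[0,0,0]]'

```text
time: 22.7
ee_pos: [0.522, -0.2132, 0.1691]
eef_rot: [0.373, -0.6, 0.602, -0.374]
ft_force: [0.5, 0.3, -0.3]
grip_width: 0.057
```

```bash
python3 look.py noz7 350 130 180 110; python3 plan.py .548 .2025 .16 54.7 16
```

```text
t 22.8 pos [ 0.5216 -0.213   0.1675] zyaw -26.3 tilt [ 0.    -1.     0.002] F [ 0.2  0.  -0.1] w 0.0569 q6 1.49
[[-2.4, 0.05, -1.0], [-2.48, 0.05, -0.79], [-2.54, 0.05, -0.57], [-2.58, 0.05, -0.34], [-2.6, 0.05, -0.11], [-2.6, 0.05, 0.12], [-2.58, 0.05, 0.35], [-2.54, 0.05, 0.58], [-2.48, 0.05, 0.8], [-2.4, 0.05, 1.01], [-2.3, 0.05, 1.22], [-2.18, 0.05, 1.42], [-2.05, 0.05, 1.6], [-1.9, 0.05, 1.78], [-1.73, 0.05, 1.94], [-1.56, 0.05, 2.09]]
[[-0.0, -0.088, 0.0], [-0.0, -0.088, 0.0], [-0.0, -0.088, 0.0], [-0.0, -0.088, 0.0], [-0.0, -0.088, 0.0], [-0.0, -0.088, 0.0], [-0.0, -0.088, 0.0], [-0.0, -0.088, 0.0], [-0.0, -0.088, 0.0], [-0.0, -0.088, 0.0], [-0.0, -0.088, 0.0], [-0.0, -0.088, 0.0], [-0.0, -0.088, 0.0], [-0.0, -0.088, 0.0], [-0.0, -0.088, 0.0], [-0.0, -0.088, 0.0]]
```

View pics/noz7.png

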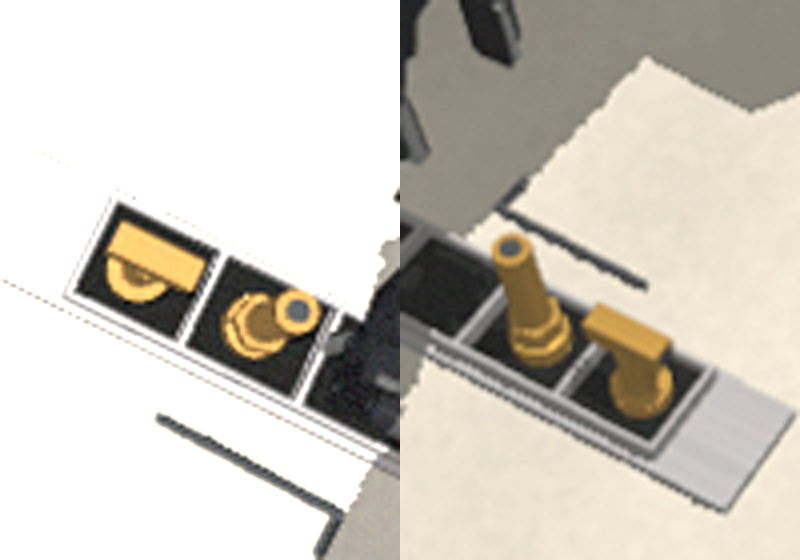

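Nozzle stands upright in well 2 (top crop ~255,325). Next, the plug.

>>> step_arm --linear '[[-2.4,0,-1.0],[-2.5,0,-0.8],[-2.5,0,-0.6],[-2.6,0,-0.3],[-2.6,0,-0.1],[-2.6,0,0.1],[-2.6,0,0.4],[-2.5,0,0.6]]' --twist '[[0,-0.088,0],[0,-0.088,0],[0,-0.088,0],[0,-0.088,0],[0,-0.088,0],[0,-0.088,0],[0,-0.088,0],[0,-0.088,0]]'

```text
time: 23.6
ee_pos: [0.535, -0.004, 0.1657]
eef_rot: [0.558, -0.435, 0.434, -0.558]
ft_force: [-0.7, -0.1, 0.4]
grip_width: 0.0568
```

>>> step_arm --linear '[[-2.5,0.1,0.8],[-2.4,0.1,1.0],[-2.3,0.1,1.2],[-2.2,0.1,1.4],[-2.1,0.1,1.6],[-1.9,0.1,1.8],[-1.7,0.1,1.9],[-1.6,0.1,2.1]]' --twist '[[0,-0.088,0],[0,-0.088,0],[0,-0.088,0],[0,-0.088,0],[0,-0.088,0],[0,-0.088,0],[0,-0.088,0],[0,-0.088,0]]'

```text
time: 24.4
ee_pos: [0.548, 0.2041, 0.1576]
eef_rot: [0.674, -0.216, 0.215, -0.673]
ft_force: [0.3, 0.5, -0.0]
grip_width: 0.0567
```

```bash
python3 - <<'E'
from h import *
env.get_image("top");env.get_image("top")
E
python3 plan.py .548 .2025 .065 54.7 8
```

```text
t 24.5 pos [0.5478 0.2056 0.1572] zyaw 54.67 tilt [-0.002 -1.    -0.001] F [ 0.5 -0.9  0.3] w 0.057 q6 0.83
[[0.03, 1.15, -0.03], [0.03, 1.15, -0.03], [0.03, 1.15, -0.03], [0.03, 1.15, -0.03], [0.03, 1.15, -0.03], [0.03, 1.15, -0.03], [0.03, 1.15, -0.03], [0.02, 1.15, -0.03]]
[[0.0, -0.0, -0.0], [0.0, -0.0, -0.0], [0.0, -0.0, -0.0], [0.0, -0.0, -0.0], [0.0, -0.0, -0.0], [0.0, -0.0, -0.0], [0.0, -0.0, -0.0], [0.0, -0.0, -0.0]]
```

>>> step_arm --linear '[[0.1,1.2,-0.1],[0,1.2,0],[0,1.2,0],[0,1.2,0],[0,1.2,0],[0,1.2,0],[0,1.1,0],[0,0.9,0]]' --twist '[[0,0,0],[0,0,0],[0,0,0],[0,0,0],[0,0,0],[0,0,0],[0,0,0],[0,0,0]]'

```text
time: 25.3
ee_pos: [0.5485, 0.2017, 0.0655]
eef_rot: [0.673, -0.217, 0.216, -0.673]
ft_force: [-0.4, 1.1, 0.3]
grip_width: 0.0566
```

```bash
python3 look.py plug1 130 130 380 90; python3 plan.py .548 .2025 .03 54.7 6
```

```text
t 25.4 pos [0.5479 0.2017 0.0651] zyaw 54.37 tilt [-0.001 -1.    -0.002] F [-0.1  0.9  0.6] w 0.0573 q6 0.83
[[-0.01, 0.59, 0.01], [-0.01, 0.59, 0.01], [-0.01, 0.59, 0.01], [-0.01, 0.59, 0.01], [-0.01, 0.59, 0.01], [-0.01, 0.59, 0.01], [0, 0, 0], [0, 0, 0]]
[[0.0, -0.001, -0.0], [0.0, -0.001, -0.0], [0.0, -0.001, -0.0], [0.0, -0.001, -0.0], [0.0, -0.001, -0.0], [0.0, -0.001, -0.0], [0, 0, 0], [0, 0, 0]]
```

View pics/plug1.png

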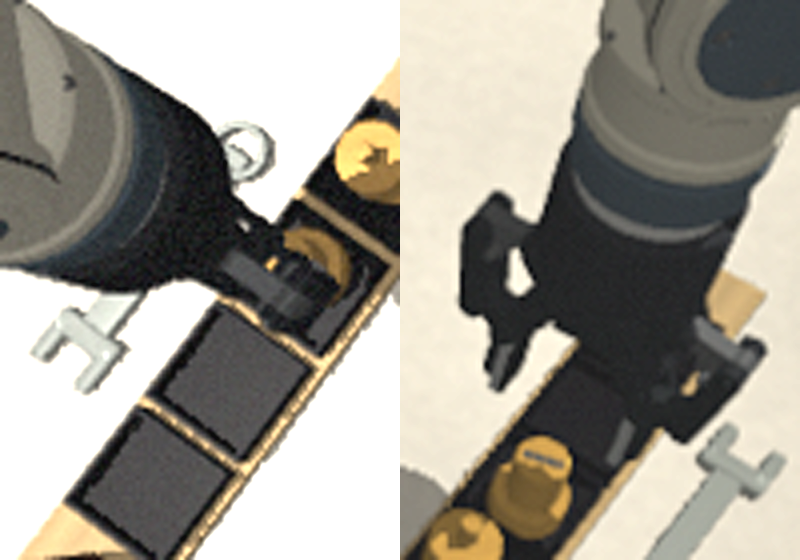

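>>> step_arm --linear '[[0,0.6,0],[0,0.6,0],[0,0.6,0],[0,0.6,0],[0,0.6,0],[0,0.3,0],[0,0.1,0],[0,0,0]]' --twist '[[0,0,0],[0,0,0],[0,0,0],[0,0,0],[0,0,0],[0,0,0],[0,0,0],[0,0,0]]'

```text
time: 26.2
ee_pos: [0.5486, 0.2018, 0.0325]
eef_rot: [0.673, -0.216, 0.216, -0.673]
ft_force: [-0.3, -0.7, 1.8]
grip_width: 0.0575
```

>>> step_arm --linear '[[0,0,0],[0,0,0],[0,0,0],[0,0,0],[0,0,0],[0,0,0],[0,0,0],[0,0,0]]' --twist '[[0,0,0],[0,0,0],[0,0,0],[0,0,0],[0,0,0],[0,0,0],[0,0,0],[0,0,0]]' --grip 135

```text
time: 27.0
ee_pos: [0.5487, 0.2018, 0.0326]
eef_rot: [-0.673, 0.216, -0.216, 0.673]
ft_force: [-1.1, -0.5, -0.6]
grip_width: 0.0402
```

```bash
python3 look.py plug2 130 130 380 90; python3 plan.py .548 .2025 .03 54.7 6
```

```text
t 27.1 pos [0.5486 0.2018 0.0326] zyaw 54.37 tilt [-0. -1. -0.] F [0.  0.2 0.5] w 0.0402 q6 0.83
[[-0.02, 0.04, 0.0], [-0.02, 0.04, 0.0], [-0.02, 0.04, 0.0], [-0.02, 0.04, 0.0], [-0.02, 0.04, 0.0], [-0.02, 0.04, 0.0], [0, 0, 0], [0, 0, 0]]
[[0.0, -0.001, -0.0], [0.0, -0.001, -0.0], [0.0, -0.001, -0.0], [0.0, -0.001, -0.0], [0.0, -0.001, -0.0], [0.0, -0.001, -0.0], [0, 0, 0], [0, 0, 0]]
```

View pics/plug2.png

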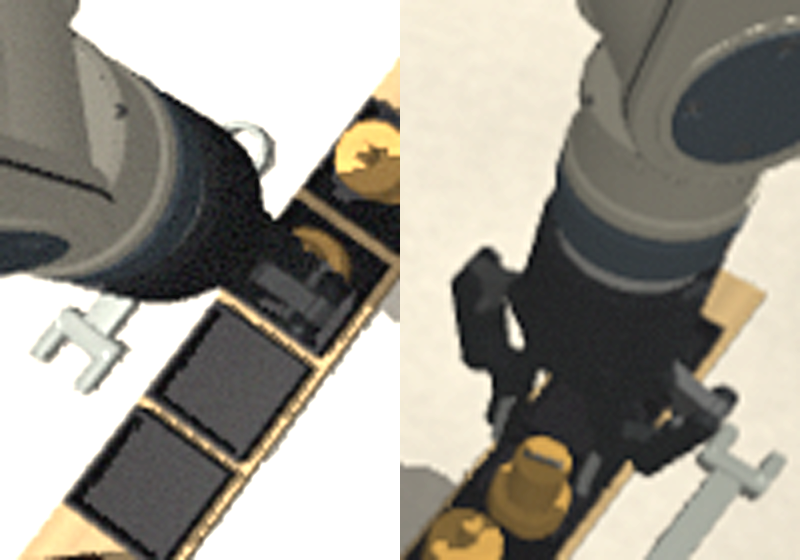

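>>> step_arm --linear '[[0,0.3,0],[0,0.3,0],[0,0,0],[0,0,0],[0,0,0],[0,0,0],[0,0,0],[0,0,0]]' --twist '[[0,0,0],[0,0,0],[0,0,0],[0,0,0],[0,0,0],[0,0,0],[0,0,0],[0,0,0]]'

```text
time: 27.9
ee_pos: [0.5487, 0.2018, 0.0267]
eef_rot: [-0.673, 0.216, -0.216, 0.673]
ft_force: [0.3, -0.0, 0.3]
grip_width: 0.0405
```

>>> step_arm --linear '[[0,0,0],[0,0,0],[0,0,0],[0,0,0],[0,0,0],[0,0,0],[0,0,0],[0,0,0]]' --twist '[[0,0,0],[0,0,0],[0,0,0],[0,0,0],[0,0,0],[0,0,0],[0,0,0],[0,0,0]]' --grip 255 --force 45

```text
time: 28.7
ee_pos: [0.5515, 0.2017, 0.0312]
eef_rot: [-0.672, 0.214, -0.219, 0.674]
ft_force: [-4.8, -5.0, 35.9]
grip_width: 0.0042
```

```bash
python3 look.py plug3 130 130 380 90; python3 plan.py .548 .2025 .03 54.7 6
```

```text
t 28.8 pos [0.5514 0.2017 0.0312] zyaw 54.35 tilt [ 0.006 -1.     0.005] F [-5.3 -4.4 36. ] w 0.0046 q6 0.83
[[-0.05, 0.02, -0.02], [-0.05, 0.02, -0.02], [-0.05, 0.02, -0.02], [-0.05, 0.02, -0.02], [-0.05, 0.02, -0.02], [-0.05, 0.02, -0.02], [0, 0, 0], [0, 0, 0]]
[[-0.001, -0.001, 0.001], [-0.001, -0.001, 0.001], [-0.001, -0.001, 0.001], [-0.001, -0.001, 0.001], [-0.001, -0.001, 0.001], [-0.001, -0.001, 0.001], [0, 0, 0], [0, 0, 0]]
```

View pics/plug3.png

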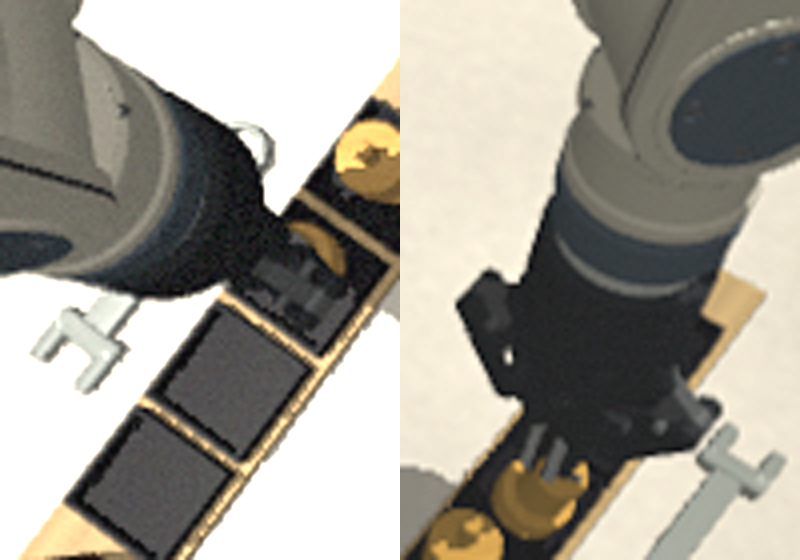

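>>> step_arm --linear '[[0,-0.2,0],[0,-0.2,0],[0,-0.2,0],[0,-0.4,0],[0,-0.5,0],[0,-0.5,0],[0,-0.5,0],[0,-0.5,0]]' --twist '[[0,0,0],[0,0,0],[0,0,0],[0,0,0],[0,0,0],[0,0,0],[0,0,0],[0,0,0]]'

```text
time: 29.6
ee_pos: [0.5487, 0.2018, 0.057]
eef_rot: [0.673, -0.216, 0.216, -0.673]
ft_force: [0.5, -0.1, -0.3]
grip_width: -0.0001
```

```bash
python3 look.py plug4 130 130 380 90; python3 plan.py .548 .2025 .03 54.7 6
```

```text
t 29.7 pos [0.5491 0.2019 0.0574] zyaw 54.37 tilt [ 0.001 -1.     0.001] F [ 0.2 -0.3 -0.2] w -0.0002 q6 0.83
[[-0.02, 0.46, -0.0], [-0.02, 0.46, -0.0], [-0.02, 0.46, -0.0], [-0.02, 0.46, -0.0], [-0.02, 0.46, -0.0], [-0.02, 0.46, -0.0], [0, 0, 0], [0, 0, 0]]
[[-0.0, -0.001, 0.0], [-0.0, -0.001, 0.0], [-0.0, -0.001, 0.0], [-0.0, -0.001, 0.0], [-0.0, -0.001, 0.0], [-0.0, -0.001, 0.0], [0, 0, 0], [0, 0, 0]]
```

View pics/plug4.png

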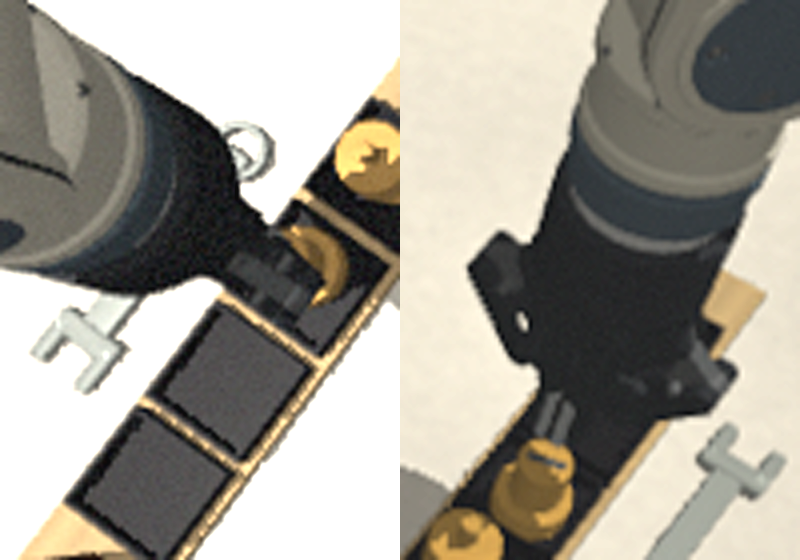

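>>> step_arm --linear '[[0,-1,0],[0,-1,0],[0,0,0],[0,0,0],[0,0,0],[0,0,0],[0,0,0],[0,0,0]]' --twist '[[0,0,0],[0,0,0],[0,0,0],[0,0,0],[0,0,0],[0,0,0],[0,0,0],[0,0,0]]' --grip 85

```text
time: 30.5
ee_pos: [0.5485, 0.2018, 0.0764]
eef_rot: [0.673, -0.216, 0.216, -0.673]
ft_force: [0.3, -0.6, -0.1]
grip_width: 0.057
```

>>> step_arm --linear '[[0,0.8,0],[0,0.8,0],[0,0.8,0],[0,0.8,0],[0,0.8,0],[0,0.7,0],[0,0.5,0],[0,0.3,0]]' --twist '[[0,0,0],[0,0,0],[0,0,0],[0,0,0],[0,0,0],[0,0,0],[0,0,0],[0,0,0]]'

```text
time: 31.3
ee_pos: [0.5485, 0.2018, 0.021]
eef_rot: [0.673, -0.217, 0.216, -0.673]
ft_force: [-0.2, -0.6, 0.7]
grip_width: 0.0567
```

```bash
python3 look.py plug5 130 130 380 90; python3 plan.py .548 .2025 .012 54.7 6
```

```text
t 31.4 pos [0.5485 0.2018 0.0212] zyaw 54.37 tilt [-0. -1. -0.] F [ 0.3 -1.2  0.3] w 0.0571 q6 0.83
[[-0.01, 0.15, 0.0], [-0.01, 0.15, 0.0], [-0.01, 0.15, 0.0], [-0.01, 0.15, 0.0], [-0.01, 0.15, 0.0], [-0.01, 0.15, 0.01], [0, 0, 0], [0, 0, 0]]
[[0.0, -0.001, -0.0], [0.0, -0.001, -0.0], [0.0, -0.001, -0.0], [0.0, -0.001, -0.0], [0.0, -0.001, -0.0], [0.0, -0.001, -0.0], [0, 0, 0], [0, 0, 0]]
```

View pics/plug5.png

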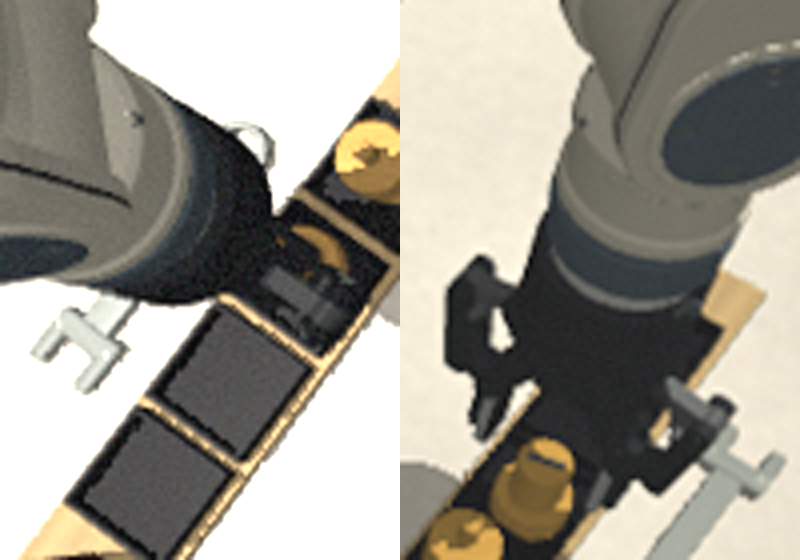

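>>> step_arm --linear '[[0,0.3,0],[0,0.3,0],[0,0.1,0],[0,0,0],[0,0,0],[0,0,0],[0,0,0],[0,0,0]]' --twist '[[0,0,0],[0,0,0],[0,0,0],[0,0,0],[0,0,0],[0,0,0],[0,0,0],[0,0,0]]' --grip 135 --force 30

```text
time: 32.2
ee_pos: [0.5487, 0.2018, 0.0147]
eef_rot: [-0.673, 0.216, -0.216, 0.673]
ft_force: [1.2, -0.2, -0.0]
grip_width: 0.0402
```

```bash
python3 look.py plug6 130 130 380 90; python3 plan.py .548 .2025 .012 54.7 6
```

```text
t 32.3 pos [0.5487 0.2018 0.0146] zyaw 54.37 tilt [ 0. -1.  0.] F [-0.9  0.  -0.5] w 0.0401 q6 0.83
[[-0.02, 0.04, 0.0], [-0.02, 0.04, 0.0], [-0.02, 0.04, 0.0], [-0.02, 0.04, 0.0], [-0.02, 0.04, 0.0], [-0.02, 0.04, 0.0], [0, 0, 0], [0, 0, 0]]
[[-0.0, -0.001, 0.0], [-0.0, -0.001, 0.0], [-0.0, -0.001, 0.0], [-0.0, -0.001, 0.0], [-0.0, -0.001, 0.0], [-0.0, -0.001, 0.0], [0, 0, 0], [0, 0, 0]]
```

View pics/plug6.png

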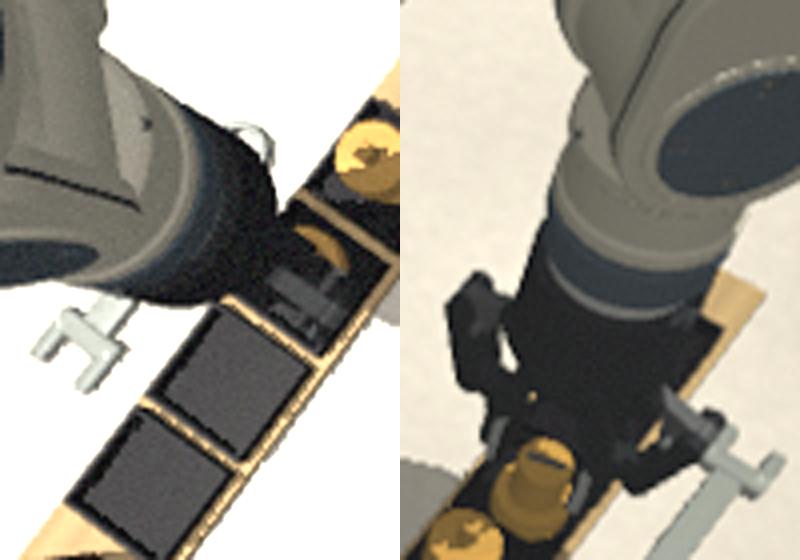

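>>> step_arm --linear '[[0,0,0],[0,0,0],[0,0,0],[0,0,0],[0,0,0],[0,0,0],[0,0,0],[0,0,0]]' --twist '[[0,0,0],[0,0,0],[0,0,0],[0,0,0],[0,0,0],[0,0,0],[0,0,0],[0,0,0]]' --grip 210 --force 40

```text
time: 33.1
ee_pos: [0.5488, 0.2018, 0.0148]
eef_rot: [-0.673, 0.216, -0.216, 0.673]
ft_force: [-0.4, 0.1, 5.5]
grip_width: 0.0264
```

```bash
python3 look.py plug7 130 130 380 90; python3 plan.py .548 .2025 .012 54.7 6
```

```text
t 33.2 pos [0.5488 0.2018 0.0147] zyaw 54.37 tilt [ 0. -1.  0.] F [-0.8  0.6  6.5] w 0.0263 q6 0.83
[[-0.02, 0.05, 0.0], [-0.02, 0.05, 0.0], [-0.02, 0.05, 0.0], [-0.02, 0.05, 0.0], [-0.02, 0.05, 0.0], [-0.02, 0.05, 0.0], [0, 0, 0], [0, 0, 0]]
[[-0.0, -0.001, 0.0], [-0.0, -0.001, 0.0], [-0.0, -0.001, 0.0], [-0.0, -0.001, 0.0], [-0.0, -0.001, 0.0], [-0.0, -0.001, 0.0], [0, 0, 0], [0, 0, 0]]
```

View pics/plug7.png

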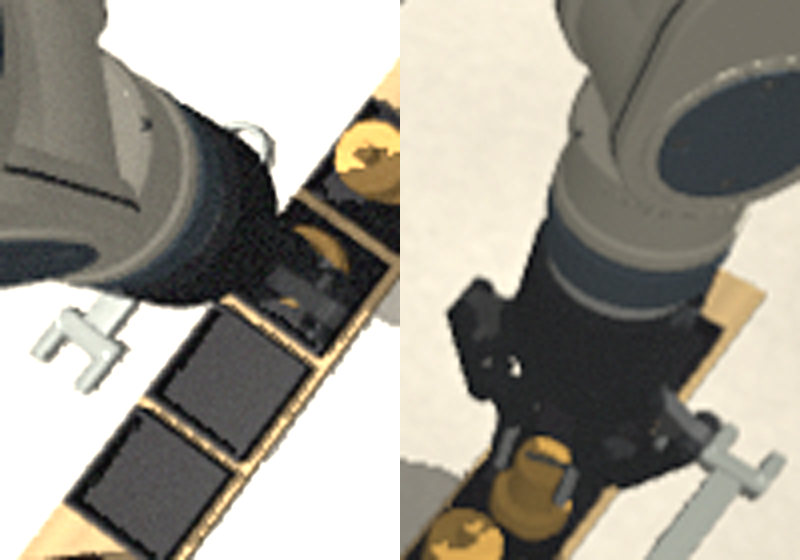

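>>> step_arm --linear '[[0,0,0],[0,0,0],[0,-0.5,0],[0,-1,0],[0,-2,0],[0,-2.5,0],[0,-2.5,0],[0,-2.5,0]]' --twist '[[0,0,0],[0,0,0],[0,0,0],[0,0,0],[0,0,0],[0,0,0],[0,0,0],[0,0,0]]' --grip 255 --force 45

```text
time: 34.0
ee_pos: [0.5483, 0.2017, 0.126]
eef_rot: [0.673, -0.216, 0.216, -0.673]
ft_force: [0.6, 0.4, -2.1]
grip_width: 0.0258
```

```bash
python3 - <<'E'
from h import *
env.get_image("top")
E
python3 look.py plug8 130 130 380 70; python3 plan.py .493 -.2697 .14 -26.5 16
```

```text
t 34.15 pos [0.5494 0.2019 0.1263] zyaw 54.38 tilt [ 0.002 -1.     0.002] F [ 0.4 -0.7 -1.9] w 0.026 q6 0.83
[[1.43, -0.09, -2.6], [1.65, -0.09, -2.47], [1.87, -0.09, -2.31], [2.06, -0.09, -2.14], [2.24, -0.09, -1.95], [2.4, -0.09, -1.74], [2.55, -0.09, -1.52], [2.67, -0.09, -1.29], [2.78, -0.09, -1.05], [2.86, -0.09, -0.8], [2.92, -0.08, -0.55], [2.95, -0.08, -0.29], [2.97, -0.08, -0.03], [2.96, -0.08, 0.23], [2.93, -0.09, 0.49], [2.87, -0.09, 0.75]]
[[-0.0, 0.088, 0.0], [-0.0, 0.088, 0.0], [-0.0, 0.088, 0.0], [-0.0, 0.088, 0.0], [-0.0, 0.088, 0.0], [-0.0, 0.088, 0.0], [-0.0, 0.088, 0.0], [-0.0, 0.088, 0.0], [-0.0, 0.088, 0.0], [-0.0, 0.088, 0.0], [-0.0, 0.088, 0.0], [-0.0, 0.088, 0.0], [-0.0, 0.088, 0.0], [-0.0, 0.088, 0.0], [-0.0, 0.088, 0.0], [-0.0, 0.088, 0.0]]
```

View pics/plug8.png

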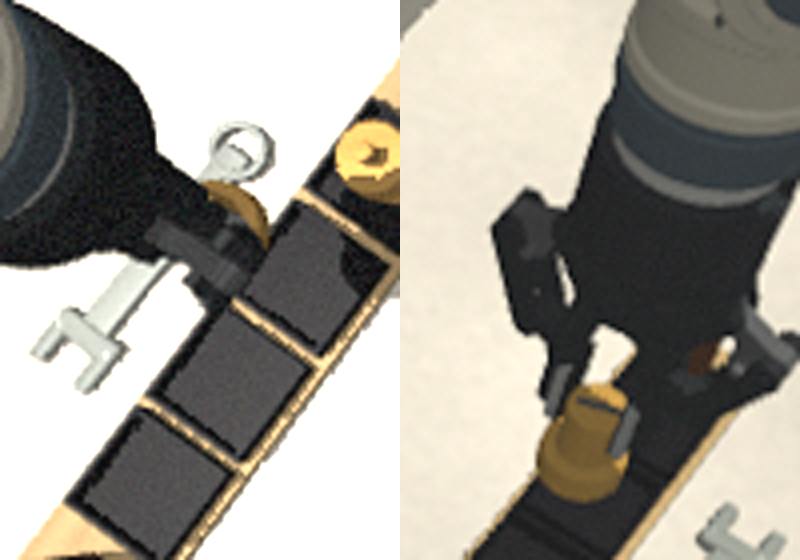

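>>> step_arm --linear '[[1.4,-0.2,-2.6],[1.7,-0.2,-2.5],[1.9,-0.2,-2.3],[2.1,-0.2,-2.1],[2.2,-0.2,-2.0],[2.4,-0.2,-1.7],[2.6,-0.2,-1.5],[2.7,-0.2,-1.3]]' --twist '[[0,0.088,0],[0,0.088,0],[0,0.088,0],[0,0.088,0],[0,0.088,0],[0,0.088,0],[0,0.088,0],[0,0.088,0]]'

```text
time: 34.95
ee_pos: [0.5205, -0.036, 0.1395]
eef_rot: [0.557, -0.437, 0.436, -0.556]
ft_force: [0.7, 0.3, -1.3]
grip_width: 0.0261
```

>>> step_arm --linear '[[2.8,0,-1.0],[2.9,0,-0.8],[2.9,0,-0.6],[2.9,0,-0.3],[2.9,0,0],[2.9,0,0.2],[2.9,0,0.5],[2.8,0,0.7]]' --twist '[[0,0.088,0],[0,0.088,0],[0,0.088,0],[0,0.088,0],[0,0.088,0],[0,0.088,0],[0,0.088,0],[0,0.088,0]]'

```text
time: 35.75
ee_pos: [0.4931, -0.2692, 0.1393]
eef_rot: [-0.372, 0.602, -0.601, 0.372]
ft_force: [0.4, -0.3, -1.7]
grip_width: 0.0259
```

```bash
python3 - <<'E'
from h import *
env.get_image("top");env.get_image("top")
E
python3 plan.py .493 -.2697 .05 -26.5 8
```

```text
t 35.85 pos [ 0.493 -0.271  0.139] zyaw -26.62 tilt [ 0.    -1.    -0.002] F [ 0.7 -0.2 -1.2] w 0.0261 q6 1.38
[[-0.02, 1.11, -0.01], [-0.02, 1.11, -0.01], [-0.02, 1.11, -0.01], [-0.02, 1.11, -0.01], [-0.02, 1.11, -0.01], [-0.02, 1.11, -0.01], [-0.02, 1.11, -0.01], [-0.02, 1.11, -0.01]]
[[0.0, -0.0, 0.0], [0.0, -0.0, 0.0], [0.0, -0.0, 0.0], [0.0, -0.0, 0.0], [0.0, -0.0, 0.0], [0.0, -0.0, 0.0], [0.0, -0.0, 0.0], [0.0, -0.0, 0.0]]
```

>>> step_arm --linear '[[0,1.1,0],[0,1.1,0],[0,1.1,0],[0,1.1,0],[0,1.1,0],[0,1.1,0],[0,1.1,0],[0,1.1,0]]' --twist '[[0,0,0],[0,0,0],[0,0,0],[0,0,0],[0,0,0],[0,0,0],[0,0,0],[0,0,0]]'

```text
time: 36.65
ee_pos: [0.494, -0.2683, 0.0517]
eef_rot: [0.373, -0.601, 0.601, -0.373]
ft_force: [0.0, -0.2, -1.2]
grip_width: 0.0257
```

```bash
python3 look.py plug9 370 140 160 110; python3 plan.py .493 -.2697 .017 -26.5 8
```

```text
t 36.75 pos [ 0.4932 -0.2678  0.0509] zyaw -26.3 tilt [-0.    -1.    -0.003] F [ 0.1 -0.6 -1.2] w 0.0258 q6 1.38
[[0.02, 0.42, 0.01], [0.02, 0.42, 0.01], [0.02, 0.42, 0.01], [0.02, 0.42, 0.01], [0.02, 0.42, 0.01], [0.02, 0.42, 0.01], [0.02, 0.42, 0.01], [0.02, 0.42, 0.01]]
[[0.0, 0.0, -0.0], [0.0, 0.0, -0.0], [0.0, 0.0, -0.0], [0.0, 0.0, -0.0], [0.0, 0.0, -0.0], [0.0, 0.0, -0.0], [0.0, 0.0, -0.0], [0.0, 0.0, -0.0]]
```

View pics/plug9.png

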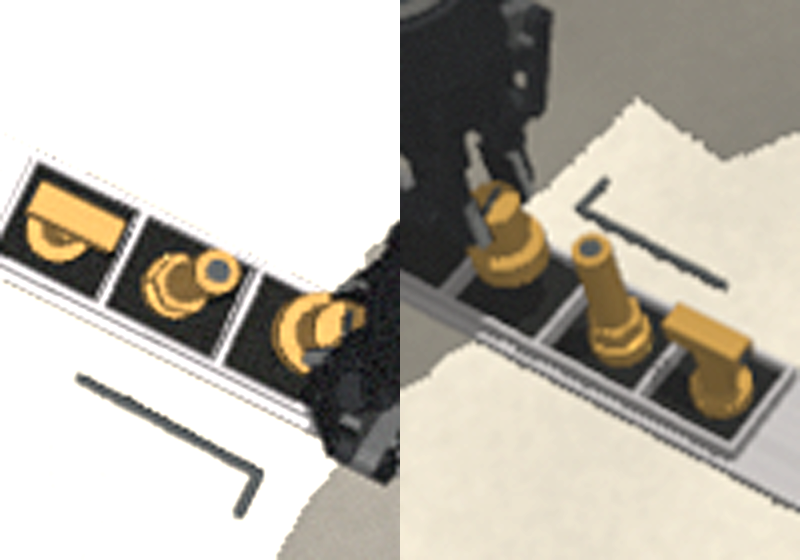

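>>> step_arm --linear '[[0.1,0.6,0.1],[0.1,0.6,0],[0,0.6,0],[0,0.6,0],[0,0.5,0],[0,0.3,0],[0,0.2,0],[0,0.1,0]]' --twist '[[0,0,0],[0,0,0],[0,0,0],[0,0,0],[0,0,0],[0,0,0],[0,0,0],[0,0,0]]'

```text
time: 37.55
ee_pos: [0.494, -0.2706, 0.0174]
eef_rot: [-0.373, 0.601, -0.601, 0.373]
ft_force: [0.1, -1.4, -1.0]
grip_width: 0.0261
```

```bash
python3 look.py plug10 370 140 160 110; python3 plan.py .493 -.2697 .015 -26.5 3
```

```text
t 37.65 pos [ 0.494  -0.2706  0.0176] zyaw -26.3 tilt [-0. -1.  0.] F [ 0.1  0.2 -1.5] w 0.0261 q6 1.38
[[-0.01, 0.09, -0.04], [-0.01, 0.09, -0.04], [-0.01, 0.09, -0.04], [0, 0, 0], [0, 0, 0], [0, 0, 0], [0, 0, 0], [0, 0, 0]]
[[-0.0, 0.001, -0.0], [-0.0, 0.001, -0.0], [-0.0, 0.001, -0.0], [0, 0, 0], [0, 0, 0], [0, 0, 0], [0, 0, 0], [0, 0, 0]]
```

View pics/plug10.png

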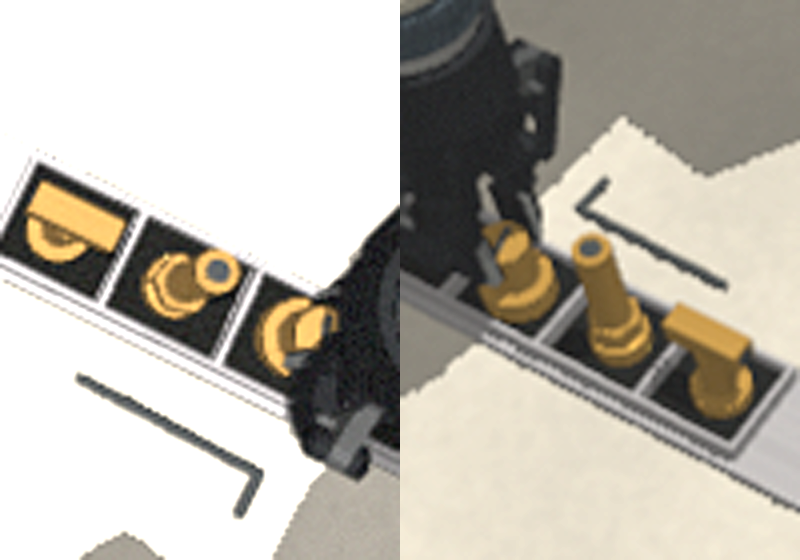

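>>> step_arm --linear '[[0,0.1,0],[0,0.1,0],[0,0.05,0],[0,0,0],[0,0,0],[0,0,0],[0,0,0],[0,0,0]]' --twist '[[0,0,0],[0,0,0],[0,0,0],[0,0,0],[0,0,0],[0,0,0],[0,0,0],[0,0,0]]'

```text
time: 38.45
ee_pos: [0.494, -0.2706, 0.0151]
eef_rot: [-0.373, 0.601, -0.601, 0.373]
ft_force: [0.4, -0.3, -1.3]
grip_width: 0.026
```

```bash
python3 plan.py .493 -.2697 .015 -26.5 3
```

```text
t 38.45 pos [ 0.494  -0.2706  0.0151] zyaw -26.3 tilt [ 0. -1. -0.] F [ 0.4 -0.3 -1.3] w 0.026 q6 1.38
[[-0.01, 0.0, -0.04], [-0.01, 0.0, -0.04], [-0.01, 0.0, -0.04], [0, 0, 0], [0, 0, 0], [0, 0, 0], [0, 0, 0], [0, 0, 0]]
[[0.0, 0.001, 0.0], [0.0, 0.001, 0.0], [0.0, 0.001, 0.0], [0, 0, 0], [0, 0, 0], [0, 0, 0], [0, 0, 0], [0, 0, 0]]
```

Within ~0.5 mm of the pick height; release. Open only to about 65 mm for the retreat and next pick.

>>> step_arm --linear '[[0,0.05,0],[0,0,0],[0,0,0],[0,0,0],[0,0,0],[0,0,0],[0,0,0],[0,0,0]]' --twist '[[0,0,0],[0,0,0],[0,0,0],[0,0,0],[0,0,0],[0,0,0],[0,0,0],[0,0,0]]' --grip 60

```text
time: 39.25
ee_pos: [0.494, -0.2706, 0.0146]
eef_rot: [0.373, -0.601, 0.601, -0.373]
ft_force: [0.6, 0.3, 0.1]
grip_width: 0.0655
```

>>> step_arm --linear '[[0,-0.5,0],[0,-1,0],[0,-2,0],[0,-2.5,0],[0,-2.5,0],[0,-2.5,0],[0,-2.5,0],[0,-1,0]]' --twist '[[0,0,0],[0,0,0],[0,0,0],[0,0,0],[0,0,0],[0,0,0],[0,0,0],[0,0,0]]'

```text
time: 40.05
ee_pos: [0.4947, -0.2711, 0.1628]
eef_rot: [0.373, -0.599, 0.602, -0.374]
ft_force: [0.3, 0.4, 0.5]
grip_width: 0.0655
```

```bash
python3 look.py plug11 370 140 160 110; python3 plan.py .597 .162 .15 54.7 16
```

```text
t 40.15 pos [ 0.4946 -0.271   0.1612] zyaw -26.3 tilt [ 0.001 -1.     0.003] F [1.  0.5 0.6] w 0.0656 q6 1.38
[[-2.71, 0.07, -0.63], [-2.75, 0.07, -0.38], [-2.78, 0.07, -0.14], [-2.78, 0.07, 0.11], [-2.76, 0.07, 0.35], [-2.72, 0.07, 0.59], [-2.65, 0.07, 0.83], [-2.57, 0.07, 1.06], [-2.47, 0.07, 1.28], [-2.34, 0.07, 1.5], [-2.2, 0.07, 1.7], [-2.04, 0.07, 1.89], [-1.87, 0.07, 2.06], [-1.68, 0.07, 2.22], [-1.48, 0.07, 2.36], [-1.26, 0.07, 2.48]]
[[-0.0, -0.088, 0.0], [-0.0, -0.088, 0.0], [-0.0, -0.088, 0.0], [-0.0, -0.088, 0.0], [-0.0, -0.088, 0.0], [-0.0, -0.088, 0.0], [-0.0, -0.088, 0.0], [-0.0, -0.088, 0.0], [-0.0, -0.088, 0.0], [-0.0, -0.088, 0.0], [-0.0, -0.088, 0.0], [-0.0, -0.088, 0.0], [-0.0, -0.088, 0.0], [-0.0, -0.088, 0.0], [-0.0, -0.088, 0.0], [-0.0, -0.088, 0.0]]
```

View pics/plug11.png

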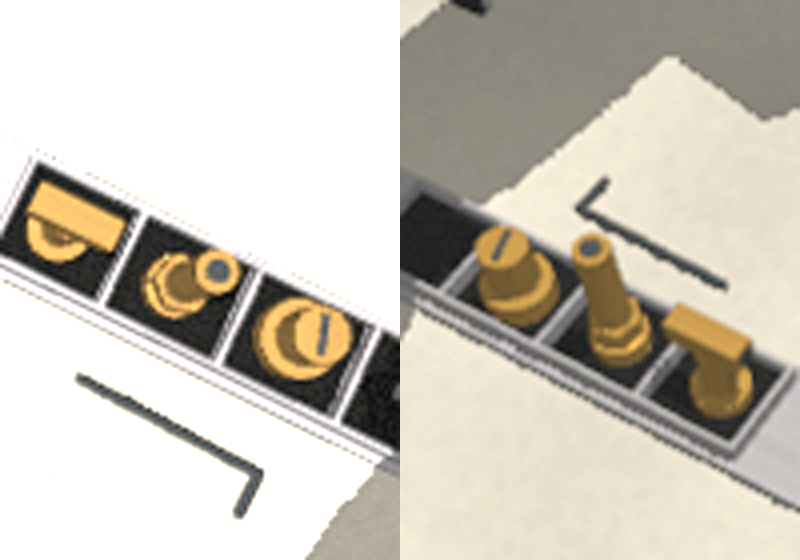

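>>> step_arm --linear '[[-2.7,0,-0.6],[-2.8,0,-0.4],[-2.8,0,-0.1],[-2.8,0,0.1],[-2.8,0,0.4],[-2.7,0,0.6],[-2.7,0,0.8],[-2.6,0,1.1]]' --twist '[[0,-0.088,0],[0,-0.088,0],[0,-0.088,0],[0,-0.088,0],[0,-0.088,0],[0,-0.088,0],[0,-0.088,0],[0,-0.088,0]]'

```text
time: 40.95
ee_pos: [0.5461, -0.0513, 0.1581]
eef_rot: [0.558, -0.435, 0.433, -0.558]
ft_force: [1.1, -0.3, 1.4]
grip_width: 0.0654
```

>>> step_arm --linear '[[-2.5,0.1,1.3],[-2.3,0.1,1.5],[-2.2,0.1,1.7],[-2.0,0.1,1.9],[-1.9,0.1,2.1],[-1.7,0.1,2.2],[-1.5,0.1,2.4],[-1.2,0.1,2.4]]' --twist '[[0,-0.088,0],[0,-0.088,0],[0,-0.088,0],[0,-0.088,0],[0,-0.088,0],[0,-0.088,0],[0,-0.088,0],[0,-0.088,0]]'

```text
time: 41.75
ee_pos: [0.599, 0.1645, 0.1499]
eef_rot: [0.674, -0.216, 0.214, -0.673]
ft_force: [-0.9, 0.7, 0.3]
grip_width: 0.0651
```

```bash
python3 - <<'E'
from h import *
env.get_image("top");env.get_image("top")
E
python3 plan.py .597 .162 .075 54.7 8
```

```text
t 41.85 pos [0.5991 0.166  0.1495] zyaw 54.67 tilt [-0.002 -1.    -0.001] F [-0.1 -0.6 -0. ] w 0.0652 q6 0.75
[[0.01, 0.93, -0.05], [0.01, 0.93, -0.05], [0.01, 0.93, -0.05], [0.01, 0.93, -0.05], [0.01, 0.93, -0.06], [0.01, 0.93, -0.06], [0.01, 0.93, -0.06], [0.01, 0.93, -0.06]]
[[0.0, -0.0, -0.0], [0.0, -0.0, -0.0], [0.0, -0.0, -0.0], [0.0, -0.0, -0.0], [0.0, -0.0, -0.0], [0.0, -0.0, -0.0], [0.0, -0.0, -0.0], [0.0, -0.0, -0.0]]
```

>>> step_arm --linear '[[0,1,-0.1],[0,1,-0.1],[0,1,0],[0,1,0],[0,1,0],[0,0.9,0],[0,0.8,0],[0,0.5,0]]' --twist '[[0,0,0],[0,0,0],[0,0,0],[0,0,0],[0,0,0],[0,0,0],[0,0,0],[0,0,0]]'

```text
time: 42.65
ee_pos: [0.5981, 0.1617, 0.0787]
eef_rot: [0.673, -0.217, 0.216, -0.673]
ft_force: [-0.0, 0.0, 0.0]
grip_width: 0.0655
```

```bash
python3 look.py valve1 150 110 370 110; python3 plan.py .597 .162 .014 54.7 8
```

```text
t 42.75 pos [0.598  0.1617 0.0788] zyaw 54.37 tilt [-0.001 -1.    -0.001] F [-0.4 -0.1  0.7] w 0.0656 q6 0.75
[[-0.01, 0.81, -0.0], [-0.01, 0.81, -0.0], [-0.01, 0.81, -0.0], [-0.01, 0.81, -0.0], [-0.01, 0.81, -0.0], [-0.01, 0.81, -0.0], [-0.01, 0.81, -0.0], [-0.01, 0.81, -0.0]]
[[0.0, -0.001, -0.0], [0.0, -0.001, -0.0], [0.0, -0.001, -0.0], [0.0, -0.001, -0.0], [0.0, -0.001, -0.0], [0.0, -0.001, -0.0], [0.0, -0.001, -0.0], [0.0, -0.001, -0.0]]
```

View pics/valve1.png

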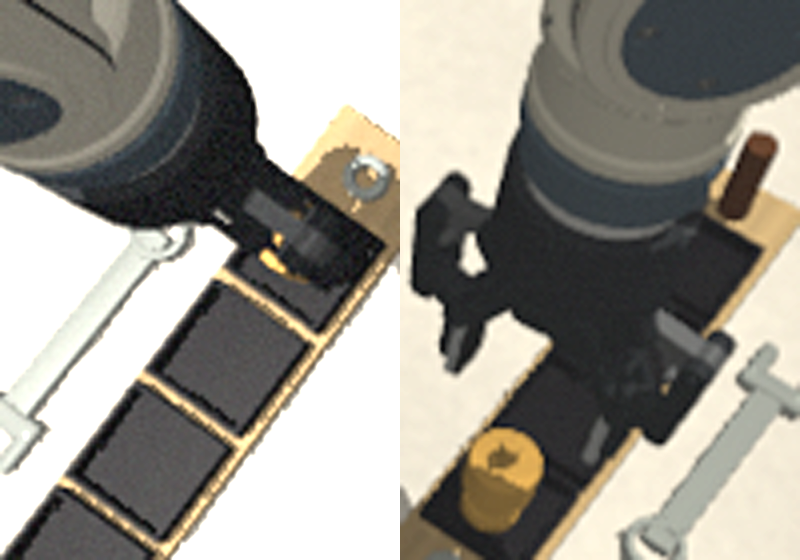

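>>> step_arm --linear '[[0,0.9,0.1],[0,0.9,0.1],[0,0.9,0],[0,0.9,0],[0,0.9,0],[0,0.9,0],[0,0.7,0],[0,0.3,0]]' --twist '[[0,0,0],[0,0,0],[0,0,0],[0,0,0],[0,0,0],[0,0,0],[0,0,0],[0,0,0]]'

```text
time: 43.55
ee_pos: [0.599, 0.1633, 0.0146]
eef_rot: [0.673, -0.217, 0.216, -0.673]
ft_force: [-0.1, 0.8, 0.8]
grip_width: 0.0656
```

>>> step_arm --linear '[[0,0,0],[0,0,0],[0,0,0],[0,0,0],[0,0,0],[0,0,0],[0,0,0],[0,0,0]]' --twist '[[0,0,0],[0,0,0],[0,0,0],[0,0,0],[0,0,0],[0,0,0],[0,0,0],[0,0,0]]' --grip 105

```text
time: 44.35
ee_pos: [0.5994, 0.1633, 0.0156]
eef_rot: [0.673, -0.216, 0.216, -0.673]
ft_force: [-0.5, -0.5, 1.0]
grip_width: 0.0505
```

```bash
python3 look.py valve2 150 110 370 110; python3 plan.py .597 .162 .014 54.7 8
```

```text
t 44.45 pos [0.5994 0.1634 0.0156] zyaw 54.37 tilt [ 0. -1. -0.] F [ 0.4 -1.1 -0.7] w 0.0502 q6 0.75
[[-0.01, 0.02, -0.03], [-0.01, 0.02, -0.03], [-0.02, 0.02, -0.03], [-0.02, 0.02, -0.03], [-0.02, 0.02, -0.03], [-0.02, 0.02, -0.03], [-0.02, 0.02, -0.03], [-0.02, 0.02, -0.03]]
[[0.0, -0.001, 0.0], [0.0, -0.001, 0.0], [0.0, -0.001, 0.0], [0.0, -0.001, 0.0], [0.0, -0.001, 0.0], [0.0, -0.001, 0.0], [0.0, -0.001, 0.0], [0.0, -0.001, 0.0]]
```

View pics/valve2.png

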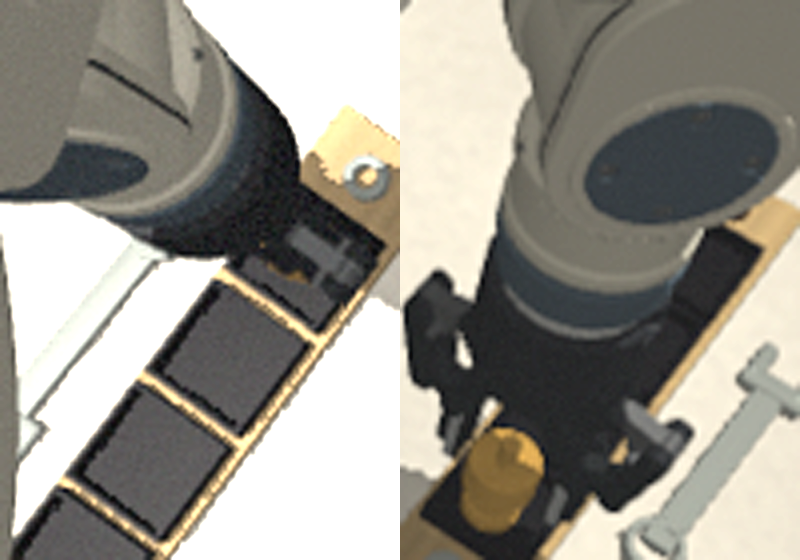

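>>> step_arm --linear '[[0,0,0],[0,0,0],[0,0,0],[0,0,0],[0,0,0],[0,0,0],[0,0,0],[0,0,0]]' --twist '[[0,0,0],[0,0,0],[0,0,0],[0,0,0],[0,0,0],[0,0,0],[0,0,0],[0,0,0]]' --grip 190 --force 40

```text
time: 45.25
ee_pos: [0.5995, 0.1633, 0.0158]
eef_rot: [-0.673, 0.216, -0.216, 0.673]
ft_force: [-1.5, -1.0, 4.9]
grip_width: 0.0345
```

```bash
python3 look.py valve3 150 110 370 110; python3 plan.py .597 .162 .014 54.7 8
```

```text
t 45.35 pos [0.5996 0.1633 0.0157] zyaw 54.37 tilt [ 0. -1.  0.] F [-1.5 -1.6  5.1] w 0.0345 q6 0.75
[[-0.02, 0.02, -0.03], [-0.02, 0.02, -0.03], [-0.02, 0.02, -0.03], [-0.02, 0.02, -0.03], [-0.02, 0.02, -0.03], [-0.02, 0.02, -0.03], [-0.02, 0.02, -0.03], [-0.02, 0.02, -0.03]]
[[-0.0, -0.001, 0.0], [-0.0, -0.001, 0.0], [-0.0, -0.001, 0.0], [-0.0, -0.001, 0.0], [-0.0, -0.001, 0.0], [-0.0, -0.001, 0.0], [-0.0, -0.001, 0.0], [-0.0, -0.001, 0.0]]
```

View pics/valve3.png

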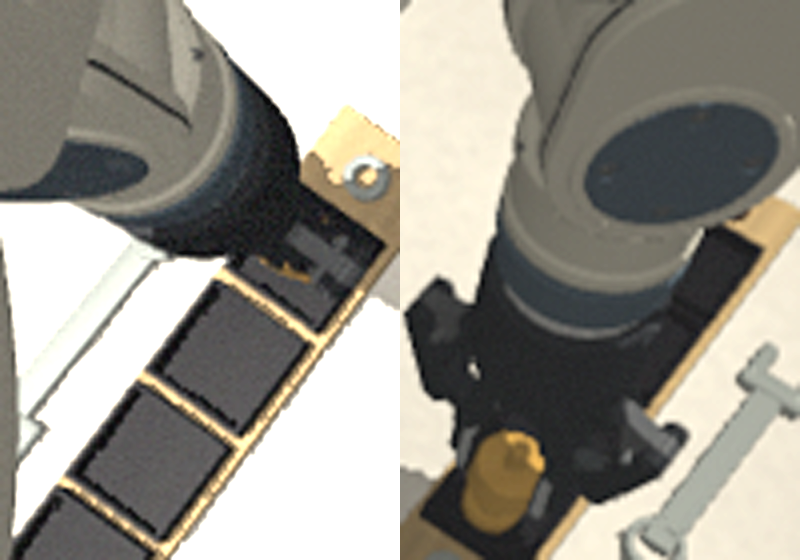

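>>> step_arm --linear '[[0,0,0],[0,0,0],[0,-0.5,0],[0,-1,0],[0,-2,0],[0,-2.5,0],[0,-3,0],[0,-3,0]]' --twist '[[0,0,0],[0,0,0],[0,0,0],[0,0,0],[0,0,0],[0,0,0],[0,0,0],[0,0,0]]' --grip 255 --force 45

```text
time: 46.15
ee_pos: [0.5991, 0.1634, 0.137]
eef_rot: [-0.673, 0.216, -0.216, 0.673]
ft_force: [1.9, 0.5, -1.1]
grip_width: 0.0341
```

```bash
python3 - <<'E'
from h import *
env.get_image("top")
E
python3 look.py valve4 150 110 370 80; python3 plan.py .4645 -.327 .145 -26.5 16
```

```text
t 46.3 pos [0.6005 0.1636 0.138 ] zyaw 54.38 tilt [ 0.003 -1.     0.003] F [-0.8 -0.2 -2.9] w 0.0343 q6 0.75
[[1.1, -0.05, -2.99], [1.35, -0.05, -2.88], [1.6, -0.05, -2.75], [1.84, -0.05, -2.6], [2.06, -0.05, -2.42], [2.27, -0.05, -2.23], [2.45, -0.05, -2.03], [2.62, -0.04, -1.8], [2.77, -0.04, -1.56], [2.9, -0.04, -1.31], [3.0, -0.04, -1.05], [3.08, -0.04, -0.78], [3.14, -0.04, -0.51], [3.17, -0.04, -0.23], [3.18, -0.04, 0.05], [3.16, -0.04, 0.33]]
[[-0.0, 0.088, 0.0], [-0.0, 0.088, 0.0], [-0.0, 0.088, 0.0], [-0.0, 0.088, 0.0], [-0.0, 0.088, 0.0], [-0.0, 0.088, 0.0], [-0.0, 0.088, 0.0], [-0.0, 0.088, 0.0], [-0.0, 0.088, 0.0], [-0.0, 0.088, 0.0], [-0.0, 0.088, 0.0], [-0.0, 0.088, 0.0], [-0.0, 0.088, 0.0], [-0.0, 0.088, 0.0], [-0.0, 0.088, 0.0], [-0.0, 0.088, 0.0]]
```

View pics/valve4.png

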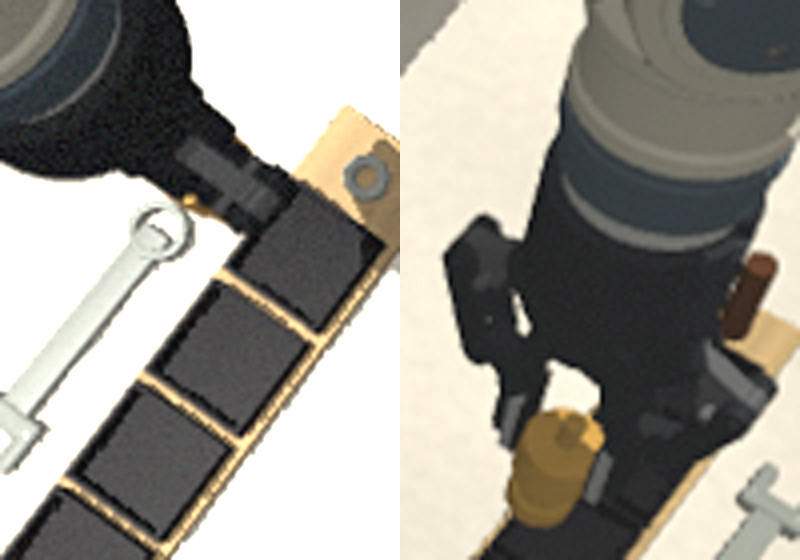

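>>> step_arm --linear '[[1.1,-0.1,-3.0],[1.4,-0.1,-2.9],[1.6,-0.1,-2.7],[1.8,-0.1,-2.6],[2.1,-0.1,-2.4],[2.3,-0.1,-2.2],[2.5,-0.1,-2.0],[2.6,-0.1,-1.8]]' --twist '[[0,0.088,0],[0,0.088,0],[0,0.088,0],[0,0.088,0],[0,0.088,0],[0,0.088,0],[0,0.088,0],[0,0.088,0]]'

```text
time: 47.1
ee_pos: [0.5321, -0.0833, 0.1426]
eef_rot: [0.557, -0.437, 0.436, -0.556]
ft_force: [-0.5, -0.0, -1.4]
grip_width: 0.0341
```

>>> step_arm --linear '[[2.8,0,-1.6],[2.9,0,-1.3],[3.0,0,-1.1],[3.1,0,-0.8],[3.1,0,-0.5],[3.1,0,-0.2],[3.1,0,0],[3.1,0,0.3]]' --twist '[[0,0.088,0],[0,0.088,0],[0,0.088,0],[0,0.088,0],[0,0.088,0],[0,0.088,0],[0,0.088,0],[0,0.088,0]]'

```text
time: 47.9
ee_pos: [0.4643, -0.3264, 0.1425]
eef_rot: [-0.372, 0.602, -0.601, 0.372]
ft_force: [0.2, 0.4, -2.0]
grip_width: 0.0342
```

```bash
python3 - <<'E'
from h import *
env.get_image("top");env.get_image("top")
E
python3 plan.py .4645 -.327 .055 -26.5 8
```

```text
t 48.0 pos [ 0.4639 -0.3284  0.1421] zyaw -26.64 tilt [ 0.    -1.    -0.002] F [-0.8 -0.4 -2.2] w 0.0345 q6 1.27
[[-0.02, 1.09, 0.0], [-0.02, 1.09, -0.0], [-0.02, 1.09, -0.0], [-0.02, 1.09, -0.0], [-0.02, 1.09, -0.0], [-0.02, 1.09, -0.0], [-0.02, 1.09, -0.0], [-0.02, 1.09, -0.0]]
[[0.0, -0.0, 0.0], [0.0, -0.0, 0.0], [0.0, -0.0, 0.0], [0.0, -0.0, 0.0], [0.0, -0.0, 0.0], [0.0, -0.0, 0.0], [0.0, -0.0, 0.0], [0.0, -0.0, 0.0]]
```

>>> step_arm --linear '[[0,1.1,0],[0,1.1,0],[0,1.1,0],[0,1.1,0],[0,1.1,0],[0,1.1,0],[0,1.1,0],[0,1,0]]' --twist '[[0,0,0],[0,0,0],[0,0,0],[0,0,0],[0,0,0],[0,0,0],[0,0,0],[0,0,0]]'

```text
time: 48.8
ee_pos: [0.4652, -0.3256, 0.0556]
eef_rot: [-0.373, 0.601, -0.601, 0.373]
ft_force: [-0.1, -0.3, -1.7]
grip_width: 0.0341
```

```bash
python3 look.py valve5 410 150 130 90; python3 plan.py .4645 -.327 .018 -26.5 8
```

```text
t 48.9 pos [ 0.4646 -0.3251  0.055 ] zyaw -26.3 tilt [-0.001 -1.    -0.002] F [-0.1 -0.4 -1. ] w 0.0343 q6 1.27
[[0.02, 0.46, 0.01], [0.02, 0.46, 0.01], [0.02, 0.46, 0.01], [0.02, 0.46, 0.01], [0.02, 0.46, 0.01], [0.02, 0.46, 0.01], [0.02, 0.46, 0.01], [0.02, 0.46, 0.01]]
[[0.0, 0.0, -0.0], [0.0, 0.0, -0.0], [0.0, 0.0, -0.0], [0.0, 0.0, -0.0], [0.0, 0.0, -0.0], [0.0, 0.0, -0.0], [0.0, 0.0, -0.0], [0.0, 0.0, -0.0]]
```

View pics/valve5.png

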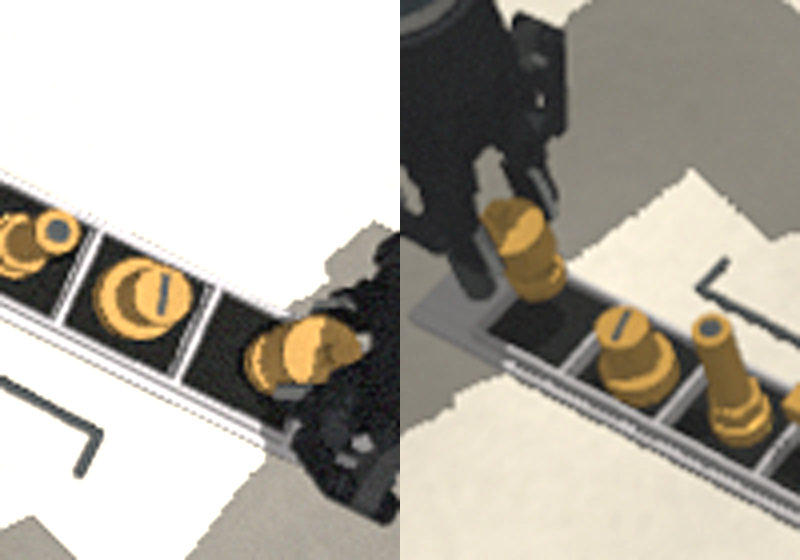

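>>> step_arm --linear '[[0.1,0.6,0],[0.1,0.6,0],[0,0.6,0],[0,0.6,0],[0,0.6,0],[0,0.4,0],[0,0.2,0],[0,0.1,0]]' --twist '[[0,0,0],[0,0,0],[0,0,0],[0,0,0],[0,0,0],[0,0,0],[0,0,0],[0,0,0]]'

```text
time: 49.7
ee_pos: [0.4643, -0.3274, 0.0194]
eef_rot: [-0.373, 0.601, -0.601, 0.373]
ft_force: [-0.5, 0.3, -0.8]
grip_width: 0.0341
```

```bash
python3 look.py valve6 410 150 130 90; python3 plan.py .4645 -.327 .0157 -26.5 3
```

```text
t 49.8 pos [ 0.4644 -0.3275  0.0196] zyaw -26.3 tilt [ 0. -1.  0.] F [ 0.4 -1.3 -1.3] w 0.0345 q6 1.27
[[-0.02, 0.13, -0.01], [-0.02, 0.13, -0.01], [-0.02, 0.13, -0.01], [0, 0, 0], [0, 0, 0], [0, 0, 0], [0, 0, 0], [0, 0, 0]]
[[-0.0, 0.001, 0.0], [-0.0, 0.001, 0.0], [-0.0, 0.001, 0.0], [0, 0, 0], [0, 0, 0], [0, 0, 0], [0, 0, 0], [0, 0, 0]]
```

View pics/valve6.png

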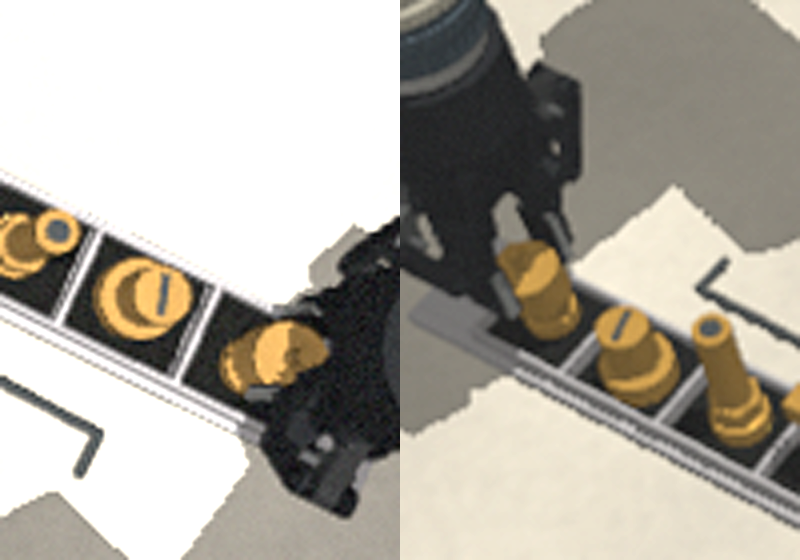

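>>> step_arm --linear '[[0,0.15,0],[0,0.1,0],[0,0.1,0],[0,0,0],[0,0,0],[0,0,0],[0,0,0],[0,0,0]]' --twist '[[0,0,0],[0,0,0],[0,0,0],[0,0,0],[0,0,0],[0,0,0],[0,0,0],[0,0,0]]'

```text
time: 50.6
ee_pos: [0.4644, -0.3275, 0.0161]
eef_rot: [0.373, -0.601, 0.601, -0.373]
ft_force: [-0.2, 0.2, -2.1]
grip_width: 0.034
```

>>> step_arm --linear '[[0,0,0],[0,0,0],[0,0,0],[0,0,0],[0,0,0],[0,0,0],[0,0,0],[0,0,0]]' --twist '[[0,0,0],[0,0,0],[0,0,0],[0,0,0],[0,0,0],[0,0,0],[0,0,0],[0,0,0]]' --grip 40

```text
time: 51.4
ee_pos: [0.4643, -0.3275, 0.0161]
eef_rot: [-0.373, 0.601, -0.601, 0.373]
ft_force: [0.9, -0.7, 0.1]
grip_width: 0.072
```

>>> step_arm --linear '[[0,-0.5,0],[0,-1,0],[0,-2,0],[0,-2.5,0],[0,-2.5,0],[0,-2.5,0],[0,-2.5,0],[0,-1,0]]' --twist '[[0,0,0],[0,0,0],[0,0,0],[0,0,0],[0,0,0],[0,0,0],[0,0,0],[0,0,0]]'

```text
time: 52.2
ee_pos: [0.4651, -0.3281, 0.1643]
eef_rot: [0.373, -0.599, 0.602, -0.374]
ft_force: [0.2, 0.9, 0.5]
grip_width: 0.0722
```

>>> step_arm --linear '[[-3,0,0],[-3,0,0],[-3,0,0],[-3,0,0],[-3,0,0],[-3,0,0],[-2,0,0],[0,0,0]]' --twist '[[0,0,0],[0,0,0],[0,0,0],[0,0,0],[0,0,0],[0,0,0],[0,0,0],[0,0,0]]'

```text
time: 53.0
ee_pos: [0.5535, -0.146, 0.1608]
eef_rot: [-0.374, 0.6, -0.6, 0.374]
ft_force: [0.3, -1.0, -0.3]
grip_width: 0.072
```

Run:
```python
from h import *
import cv2
a=env.get_image("top");b=env.get_image("scene")
I=[cv2.convertScaleAbs(cv2.resize(i,None,fx=3,fy=3,interpolation=cv2.INTER_CUBIC),alpha=1.4) for i in (a[145:290,335:535,::-1],b[110:255,110:310,::-1])]
cv2.imwrite("pics/fin_t.png",I[0]);cv2.imwrite("pics/fin_s.png",I[1]);print(env.get_state()["time"])
```

```text
53.1
```

View pics/fin_t.png

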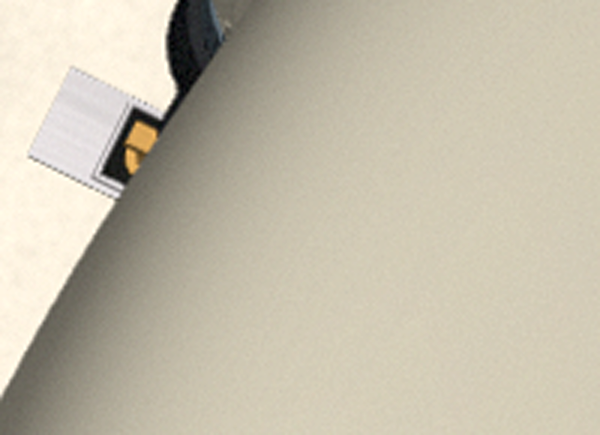

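View pics/fin_s.png

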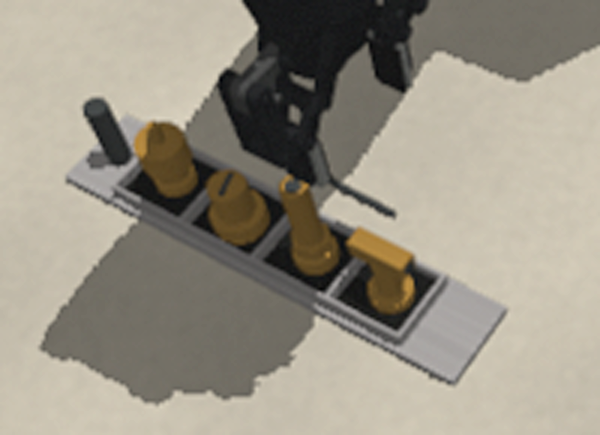

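Scene view shows valve, plug, nozzle and tee upright from the post outward. I'll move the arm clear for a full top check.

>>> step_arm --linear '[[-4,-0.5,0],[-4,-0.5,0],[-4,0,0],[-4,0,0],[-4,0,0],[-4,0,0],[-2,0,0],[0,0,0]]' --twist '[[0,-0.1,0],[0,-0.1,0],[0,-0.1,0],[0,-0.1,0],[0,-0.1,0],[0,-0.1,0],[0,-0.1,0],[0,0,0]]'

```text
time: 53.9
ee_pos: [0.5988, 0.1043, 0.171]
eef_rot: [0.557, -0.435, 0.435, -0.557]
ft_force: [-0.2, -0.4, -1.1]
grip_width: 0.0718
```

Run:
```python
from h import *
import cv2
a=env.get_image("top");b=env.get_image("scene")
I=[cv2.convertScaleAbs(cv2.resize(i,None,fx=3,fy=3,interpolation=cv2.INTER_CUBIC),alpha=1.2) for i in (a[145:290,335:535,::-1],b[110:255,110:310,::-1])]
cv2.imwrite("pics/fin2.png",cv2.resize(np.vstack(I),None,fx=.68,fy=.68));print(env.get_state()["time"],env.get_state()["ee_pos"])
```

```text
54.0 [0.5992359  0.10206859 0.17101059]
```

View pics/fin2.png

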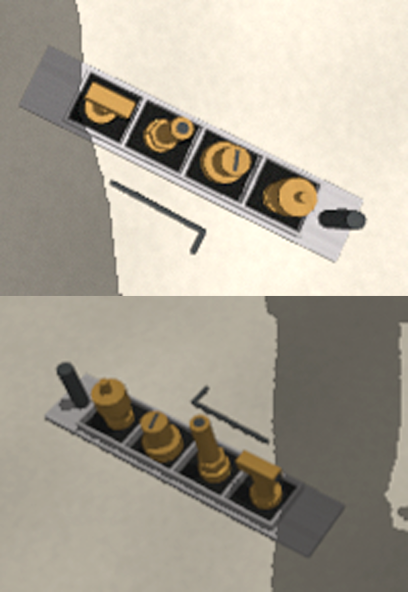

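```bash
python3 -c "
from station import env
print(env.sign_off())"
```

```text
the job is handed in; nothing more can be done
None
```

All four fittings now stand in the metal rack in reverse order. From its post outward they are safety valve, boiler plug, nozzle and T-piece. I handed the job in at about 54 s of the 128 s allowed.

- **Last checks:** both camera views showed each fitting upright in its own well, roughly in the middle. The gripper was empty and clear of everything. I judged centring by eye in the pictures; the feet look a few mm off centre at most.
- **Failed grasp:** my first grasp of the plug closed on top of its boss, because the fingertips sit about 25 mm higher than the reported tool point suggests. It pressed on the plug with about 36 N at the wrist. The plug stayed upright, and I re-gripped it lower and moved it normally.
- **Disagreement:** the two cameras differed by about 5 mm in where they placed things, so I aimed at the average and corrected from close-up views.

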